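# Clip the brass sheet to the marking-out stand

## Task

Take the red-handled spring clip off its storage rack and clip it over the top edges of the brass sheet and the dark wooden board behind it on the marking-out stand, about half way along and well down over the edge, so that it pinches the two together. Let go and leave the clip upright there; the brass sheet stays standing in the stand, and the black clip and the other loose things stay where they are.

Things in the scene. Friction and masses are not known exactly. Their poses are not given: they have to be found in the camera images.
- red_clip: Red-handled spring clip, 70 g, jaws down over the rack's strip. Origin: centre of the pivot axis. z up to the handles, y along the pivot axis (clip 26 mm wide; barrel 32 mm long, 12 mm thick), x the way jaws and handles swing; alike either way round. Squeezing the handle ends together along x opens the jaws; let go, springs shut them, about 8 N at the tips on the stand's work.
- red_handles (a point): Point midway between the red handle ends, 44 mm above the pivot. Each end is an 8 mm round bar along y, its centre 24 mm to the side (+-x): 56 mm over both, the widest part of the clip. Squeezing takes about 5 N, rising to 12 N at the stop, where they measure 28 mm over both and stand 49 mm above the pivot.
- red_tips (a point): Point midway between the red clip's rubber jaw tips (6 mm round bars along y), 40 mm below the pivot. The gap between them is 5 mm on the rack, 28 mm with the handles squeezed to the stop, 4 mm or less shut empty.
- black_clip: Same clip with black handle ends, on the same rack 80 mm away along the strip; to be left there. Origin and axes as for red_clip.
- red_clip_near (a joint): Swing of the red clip's half on its -x side, rad: 0 = jaws 5 mm apart, positive = jaw swings out, stop at 0.30. About 0.075 when shut on the board and the sheet.
- red_clip_far (a joint): Same for the red clip's half on its +x side.
- rack: Fixed clip rack: wooden foot 60 x 170 x 12 mm and an upright steel-grey strip 5 mm thick along the rack's y, top edge 65 mm above the bench. Origin under the centre of the foot, z up. The clips stand over the strip at y = +40 and -40 mm (either order), pivots 75 mm above the bench.
- stand: Fixed marking-out stand: wooden foot 80 x 130 x 12 mm with an upright dark wooden board 6 mm thick (x) and 110 mm long (y). Origin under the centre of the foot and of the board, z up, -x is the side with the brass sheet. Two guide blocks, 12 mm wide, at y = +-48 mm in front of the sheet, top 42 mm above the bench, keep it standing.
- board_top (a point): Middle of the board's top edge, 72 mm above the bench; axes as the stand's. The middle of the board and the sheet together lies 2.5 mm to its -x side when they are pressed together; a loose sheet may lean out up to 4 mm at the top.
- brass_sheet: Loose brass sheet 5 mm thick (x), 92 mm long (y), 60 mm high, 120 g, standing on edge on the stand's foot close in front of (-x of) the board, top edge level with the board's. Origin in the middle of its lower edge, z up.
- wax_tin: Round flat wax tin, 64 mm across, 20 mm high, on the bench. Origin at the centre of its underside.
- jar_burs: Brown jar with black cap, 40 mm across, 60 mm high, on the bench. Origin at the centre of its underside.
- screwdriver: Screwdriver with yellow handle, 150 mm long, lying on the bench. Origin at its middle, on the bench.
There are look-alikes about, which are no part of the job. What is shaped like the brass_sheet but green or turquoise is not meant.

How it is judged (in metres and radians):
At the end, for the whole second after the job is handed in: Red clip released, still, pinching sheet and board (over 2 N each): pivot within 20 mm of mid edge, 0-28 mm above it, -17 to 12 mm in x; upright within 0.35 rad, along the edge within 0.3; sheet upright within 0.1, at most 6 mm off the foot; black clip within 20 mm of its start (contact force between red_clip and brass_sheet above 2 N and contact force between red_clip and stand above 2 N and y of red_clip in the frame of board_top between -0.02 and 0.02 m and x of red_clip in the frame of board_top between -0.017 and 0.012 m and z of red_clip in the frame of board_top between 0 and 0.028 m and angle between red_clip's own z axis and vertical below 0.35 rad and angle between the y axis of red_clip and the y axis of stand, either way round below 0.3 rad and angle between the z axis of brass_sheet and the z axis of stand, either way round below 0.1 rad and z of brass_sheet in the frame of stand below 0.018 m and linear speed of red_clip below 0.02 m/s and distance of black_clip from where it was at the start of the episode below 0.02 m); the robot touches nothing.
It fails at once if the black clip is taken off or shoved more than 30 mm along the rack (distance of black_clip from where it was at the start of the episode above 0.03 m).
It fails at once if the brass sheet is pulled out of the stand (lower edge over 20 mm off the foot) (z of brass_sheet in the frame of stand above 0.032 m).
It fails at once if the wax tin is pushed more than 30 mm (distance of wax_tin from where it was at the start of the episode above 0.03 m).
It fails at once if the jar is pushed more than 30 mm (distance of jar_burs from where it was at the start of the episode above 0.03 m).
It fails at once if the screwdriver is pushed more than 40 mm (distance of screwdriver from where it was at the start of the episode above 0.04 m).
It also fails if it takes over 37 s, if anything falls off the work surface, if the arm or the gripper's body presses on something with over 40 N, if the wrist force passes 120 N, or if a joint passes its speed limit or range.

## Robot

A 7-joint arm with a two-finger parallel gripper is mounted at the origin on a cart in front of the work surface, level with it; the furniture and walls round the work are solid. World frame = base frame: x ahead of the robot, y to its left, z up, the work surface at z = 0. Lengths are in m, angles in degrees, forces in N, time in s.
With the tool pointing down it reaches from about 0.425 to 0.95 m from the base axis. Payload 4.7 kg.
Tool frame: the origin (TCP) lies on the centre line of the jaws, within the pads' length; the fingertips stand 14 mm ahead of it and the grasp point (between the pads) lies 5 mm behind it; z points along the fingers, y is the line along which they close (so a half turn about z gives the same grasp; the last joint's range is limited). The gripper opens to 85 mm and grips with 20 to 120 N. Pads are 22 mm wide; open, the fingers measure 114 mm over their backs; the gripper's body (76 mm by 85 mm) begins 54 mm behind the grasp point. The pads swing forward as they close: fully open they stand 13 mm farther back than shut.
Start: joints at [72.256, 26.849, -2.785, 87.806, 1.381, 65.374, -4.715], TCP at [0.187, -0.649, 0.245] pointing down, gripper open.
Joint ranges: [-148.3, 148.3], [-19.14, 114.17], [-79.39, 73.82], [5.75, 140.21], [-59.74, 239.74], [12.07, 113.84], [-152.46, 152.46]. Speed limits (degrees/s): [147.25, 147.25, 180, 180, 180, 180, 180].

## Interface

Orientations are given as [roll, pitch, yaw] about the fixed x, y, z axes, in that order (R = Rz(yaw) Ry(pitch) Rx(roll)).
In Python, from cell import status, grab_frame, bot gives the robot as it stands.
- The arm moves only by the shell command python3 -m handwheel 'ROWS'. ROWS is a JSON object of lists of equal length, an entry for each row: "dp": the shift along the tool's x, y, z in cm, a list of three; "rotation": the turn, a rotation vector about the tool's x, y, z in degrees, a list of three; "fingers": the finger opening in cm, from 0 to 8.54. A call has 1 to 10 rows; each row shifts and turns the commanded pose from where the row before left it, along the tool's axes as they then stand; what a row does not reach is not made up. A row lasts 1/12 s, in which the tool goes at most 41.7 mm and 7.16 degrees, less where a joint would pass 70% of its speed; a pose out of reach is approached as far as the arm can. A call is refused whole if a number of a shift passes 4.17 or a number of a turn 7.16, either way. A call with a gripper value outside its range is refused whole. The fingers move at their own pace and stop on an object; the grip force is fixed at half the most. Time passes only in rows, so rows that do not move let the fingers close. It gives the time, the measured TCP pose, the force, the opening and the grip force at its end, in the units of the state.
- status.read_state(): the state, without advancing time (a new reading comes with each control period).
- grab_frame(name): name is "scene" or "top" or "wrist"; returns a dict with "frame" (384x512x3 uint8, blue, green, red), "z_map" (384x512 float32, m along the optical axis (not along the pixel's ray), 0 where there is no reading), "fx", "fy", "cx", "cy" (pixels), "extrinsics" (4x4, takes a point from camera to world coordinates). Camera axes: x right, y down, z forward; pixel columns grow to the right and rows downward; lengths in m; the calibration is good to about 2 mm. A picture is of the moment at which its call begins.
- bot.finish_job(): hands the job in; it is judged then, once.
The state is a dict: "t": time; "joint_pos": joint angles; "qvel": joint speeds; "joint_torque": joint torques, N m; "ee_pos": TCP position; "tool_rot": TCP orientation; "force": force on the tool from outside, world axes, zero at the start; "ft_torque": the same for the moment, N m; "finger_gap": finger opening in m; "grasp_force": force on a finger pad.
Only numpy, scipy, OpenCV 4.12 (cv2) and the standard library are available. Lean on these libraries where they do the work, as an engineer would, in place of code of your own. Each camera call takes 0.05 s, during which the arm holds its last target. There are 200 camera calls.

## Working session

There is one attempt and no reset: what is moved stays moved. The work goes in short steps, Python scripts to look and compute and a shell command to move; the robot and the scene stay as the last step left them, time stands still between calls to the robot, and variables do not carry over. Pictures are saved under pics/ and viewed, at most 10 in all, crops included, and the job is handed in when it is done.

```bash
mkdir -p pics; ls; python3 - <<'E'
from cell import status, grab_frame, bot
import cv2,numpy as np
s=status.read_state();print(s)
for n in("scene","top"):
    f=grab_frame(n);np.savez(n+".npz",**f);cv2.imwrite(f"pics/{n}0.png",f["frame"]);print(n,f["extrinsics"],f["fx"],f["cx"],f["cy"])
E
```

```text
pics
{'t': 0.0, 'joint_pos': array([72.25599609, 26.8977443 , -2.78661893, 87.87130076,  1.3810503 ,
       65.37496241, -4.71793843]), 'qvel': array([-0.03139731,  0.01653174,  0.02668183, -0.01737216, -0.02300959,
        0.16571174,  0.00552676]), 'joint_torque': array([-1.82140120e-04, -5.10320807e+01, -4.68967727e-02, -2.37715977e+01,
        1.06513890e-02,  7.43722601e-03,  3.82521790e-06]), 'ee_pos': array([ 0.18693914, -0.64803877,  0.24427426]), 'tool_rot': array([-1.79889605e+02,  3.13870267e-03,  1.60895871e+01]), 'force': array([ 0.19146637, -0.95007032,  0.81621459]), 'ft_torque': array([-0.04179039,  0.04108306,  0.01391788]), 'grasp_force': 0.0, 'finger_gap': 0.0853652831051382}
scene [[-0.77596885 -0.2534883   0.57759503 -0.13666773]
 [-0.63047626  0.33969387 -0.69793106  0.5696283 ]
 [-0.01928813 -0.90573272 -0.42341021  0.58234096]
 [ 0.          0.          0.          1.        ]] 423.42833445380194 256.14891721131295 197.25703693780224
top [[ 0.01254718 -0.996733    0.07978657  0.4253104 ]
 [-0.99971569 -0.01412257 -0.01921151 -0.19814343]
 [ 0.02027554 -0.07952283 -0.99662682  1.22423046]
 [ 0.          0.          0.          1.        ]] 469.0723738411594 253.7476475839806 191.13898858387176
```

View pics/top0.png

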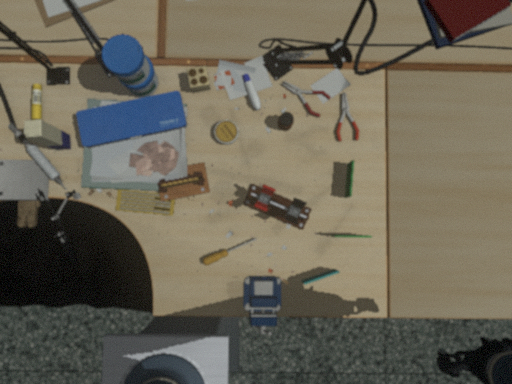

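View pics/scene0.png

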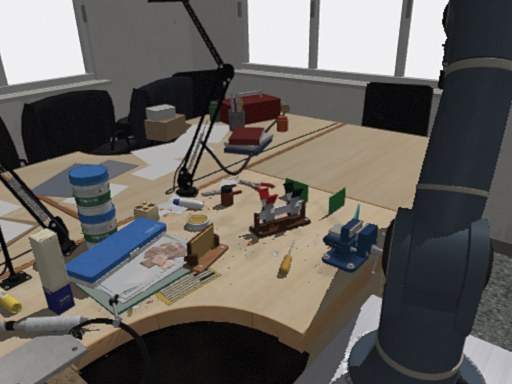

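The top view shows the rack at about (278,205), with the red clip on the left at (262,197) and the black clip at (295,210). The stand is at (183,182), the screwdriver at (228,250), the tin at (224,131) and the jar at (286,120).

```bash
cat > h.py <<'E'
import numpy as np,cv2
def cloud(f):
    v,u=np.mgrid[0:384,0:512];z=f["z_map"]
    P=np.stack([(u-f["cx"])/f["fx"]*z,(v-f["cy"])/f["fy"]*z,z],-1)
    E=f["extrinsics"];W=P@E[:3,:3].T+E[:3,3];W[z==0]=np.nan;return W
def pca(p):
    c=p.mean(0);w,V=np.linalg.eigh(np.cov((p-c).T));return c,np.degrees(np.arctan2(V[1,-1],V[0,-1])),np.sqrt(w)
E
python3 - <<'E'
from h import *
for n in("top","scene"):
    f=np.load(n+".npz");W=cloud(f);b=f["frame"].astype(int)
    hsv=cv2.cvtColor(f["frame"],cv2.COLOR_BGR2HSV)
    B,G,R=b[...,0],b[...,1],b[...,2]
    red=((hsv[...,0]<6)|(hsv[...,0]>174))&(hsv[...,1]>150)&(R>70)
    reg=(W[...,0]>.25)&(W[...,0]<.55)&(W[...,1]>-.4)&(W[...,1]<.1)
    m=red&reg&(W[...,2]>.08)
    print(n,"red",m.sum(),W[m].mean(0) if m.any() else 0,W[m].min(0),W[m].max(0))
    bl=(hsv[...,2]<60)&reg&(W[...,2]>.085)
    print("black",bl.sum(),W[bl].mean(0) if bl.any() else 0)
    st=reg&(W[...,1]>-.1)&(W[...,2]>.055)&(W[...,2]<.085)&(W[...,0]<.46)&(W[...,1]<.07)
    print("stand top",st.sum(),pca(W[st][:,:2]),W[st].min(0),W[st].max(0),np.argwhere(st).min(0),np.argwhere(st).max(0))
f=np.load("top.npz")["frame"]
cv2.imwrite("pics/c1.png",np.hstack([cv2.resize(f[155:225,150:220],None,fx=5.6,fy=5.6,interpolation=2),cv2.resize(f[170:240,235:305+10][:, :70],None,fx=5.6,fy=5.6,interpolation=2)]))
E
```

```text
top red 85 [ 0.49100539 -0.24180941  0.11341   ] [ 0.46955706 -0.26501901  0.09474864] [ 0.52648497 -0.22281647  0.12109678]
black 181 [ 0.43192657 -0.30352203  0.10655622]h.py:7: RuntimeWarning: Mean of empty slice.
  c=p.mean(0);w,V=np.linalg.eigh(np.cov((p-c).T));return c,np.degrees(np.arctan2(V[1,-1],V[0,-1])),np.sqrt(w)
  ret = um.true_divide(
  avg = a.mean(axis, **keepdims_kw)
h.py:7: RuntimeWarning: Degrees of freedom <= 0 for slice
  c=p.mean(0);w,V=np.linalg.eigh(np.cov((p-c).T));return c,np.degrees(np.arctan2(V[1,-1],V[0,-1])),np.sqrt(w)
  c *= np.true_divide(1, fact)
  c *= np.true_divide(1, fact)
Traceback (most recent call last):
ValueError: zero-size array to reduction operation minimum which has no identity
```

```bash
python3 - <<'E' 2>&1 | grep -v Warn
from h import *
for n in("top","scene"):
    f=np.load(n+".npz");W=cloud(f)
    hsv=cv2.cvtColor(f["frame"],cv2.COLOR_BGR2HSV).astype(int)
    X,Y,Z=W[...,0],W[...,1],W[...,2]
    red=((hsv[...,0]<6)|(hsv[...,0]>174))&(hsv[...,1]>150)&(hsv[...,2]>70)
    reg=(X>.4)&(X<.58)&(Y>-.36)&(Y<-.18)
    m=red&reg&(Z>.1);print(n,"red",m.sum(),W[m].mean(0),pca(W[m][:,:2]),W[m].min(0),W[m].max(0))
    bl=(hsv[...,2]<60)&reg&(Z>.105);print("black",bl.sum(),W[bl].mean(0),W[bl].min(0),W[bl].max(0))
    st=(X>.42)&(X<.62)&(Y>-.09)&(Y<.07)&(Z>.06)&(Z<.085)
    print("stand",st.sum(),pca(W[st][:,:2]),W[st].min(0),W[st].max(0))
    cl=reg&(Z>.015)&(Z<.13);print("rack+clips",pca(W[cl][:,:2]))
f=np.load("top.npz")["frame"]
cv2.imwrite("pics/c1.png",np.hstack([cv2.resize(f[155:225,150:220],None,fx=5.6,fy=5.6,interpolation=2),cv2.resize(f[170:240,240:310],None,fx=5.6,fy=5.6,interpolation=2)]))
E
```

```text
top red 81 [ 0.49128573 -0.24195432  0.11417803] (array([ 0.49128573, -0.24195432]), np.float64(157.432776141762), array([0.00808911, 0.02181574])) [ 0.46955706 -0.26501901  0.101873  ] [ 0.52648497 -0.22281647  0.12109678]
black 92 [ 0.46766881 -0.31759548  0.11421572] [ 0.43758497 -0.33871724  0.10507025] [ 0.49658594 -0.29402836  0.12202454]
stand 217 (array([ 0.5415889 , -0.03540977]), np.float64(102.02275622490075), array([0.00364188, 0.02994327])) [ 0.52703713 -0.08877413  0.06030134] [0.5585251  0.01763112 0.07797988]
rack+clips (array([ 0.48399986, -0.28219684]), np.float64(67.64067372037728), array([0.01546341, 0.0448506 ]))
scene red 95 [ 0.50231116 -0.2423838   0.1106309 ] (array([ 0.50231116, -0.2423838 ]), np.float64(154.40825112194142), array([0.00775619, 0.02229255])) [ 0.4664559  -0.26217123  0.10002524] [ 0.52433157 -0.21663469  0.11888988]
black 96 [ 0.46420846 -0.31573578  0.11225817] [ 0.43372481 -0.33948301  0.1050554 ] [ 0.49225319 -0.2916136   0.11842307]
stand 212 (array([ 0.53568902, -0.02879961]), np.float64(101.61210411132835), array([0.00379551, 0.03165682])) [ 0.52279332 -0.08751156  0.0601995 ] [0.55737692 0.02119368 0.07369482]
rack+clips (array([ 0.47913588, -0.27419801]), np.float64(67.16154467038318), array([0.01361161, 0.04703717]))
```

View pics/c1.png

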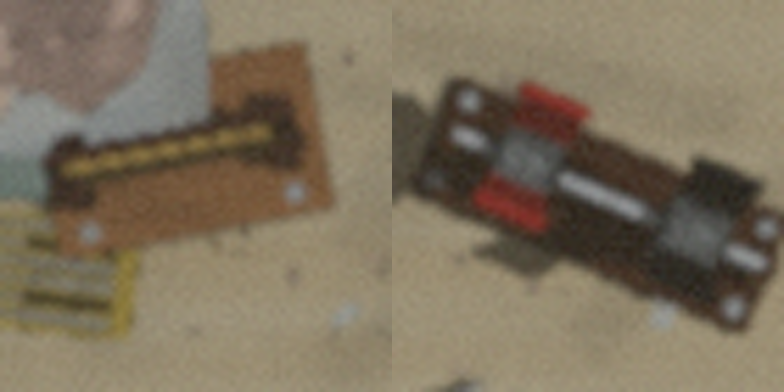

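The left crop shows the stand: the brass strip on the robot's side of the board, running at about 102° in world yaw. The right crop shows the red clip on the rack's left end and the black clip on its right, with the strip at about 67°. I'll move above the red clip.

```bash
cat >> h.py <<'E'
from scipy.spatial.transform import Rotation as Ro
def delta(p,yaw):
    "tool-frame shift (cm) and rotvec (deg) from the measured pose to p, tool down at yaw"
    from cell import status
    s=status.read_state();R=Ro.from_euler("xyz",s["tool_rot"],degrees=True)
    T=Ro.from_euler("xyz",[180,0,yaw],degrees=True)
    print("t",round(s["t"],2),"pos",s["ee_pos"].round(4),"rot",s["tool_rot"].round(2),"F",s["force"].round(1),"gap",round(s["finger_gap"],4),"q",s["joint_pos"].round(0))
    print("dp cm",(R.inv().apply(np.array(p)-s["ee_pos"])*100).round(2),"rot",(R.inv()*T).as_rotvec(degrees=True).round(2))
E
python3 -m handwheel '{"dp":[[3.1,-2.3,0],[3.1,-2.3,0],[3.1,-2.3,0],[3.1,-2.3,0],[3.1,-2.3,0],[3.1,-2.3,0],[3.1,-2.3,0],[3.1,-2.3,0],[3.1,-2.3,0],[3.1,-2.3,0]],"rotation":[[0,0,0],[0,0,0],[0,0,0],[0,0,0],[0,0,0],[0,0,0],[0,0,0],[0,0,0],[0,0,0],[0,0,0]],"fingers":[8.5,8.5,8.5,8.5,8.5,8.5,8.5,8.5,8.5,8.5]}'
python3 -m handwheel '{"dp":[[0,0,0],[0,0,0],[0,0,0],[0,0,0],[0,0,0],[0,0,0],[0,0,0],[0,0,0],[0,0,0]],"rotation":[[0,0,-6.4],[0,0,-6.4],[0,0,-6.4],[0,0,-6.4],[0,0,-6.4],[0,0,-6.4],[0,0,-6.4],[0,0,-6.4],[0,0,0]],"fingers":[8.5,8.5,8.5,8.5,8.5,8.5,8.5,8.5,8.5]}'
python3 -c "
from h import *
delta([.496,-.242,.245],67.4)"
```

```text
t: 0.93
ee_pos: [0.4218, -0.3399, 0.2451]
tool_rot: [-180.0, 0.0, 16.1]
force: [0.2, -1.0, -0.6]
finger_gap: 0.0851
grasp_force: 0.0
t: 1.68
ee_pos: [0.4209, -0.3416, 0.2449]
tool_rot: [-180.0, -0.0, 67.4]
force: [-0.1, 0.7, -0.1]
finger_gap: 0.0852
grasp_force: 0.0
t 1.68 pos [ 0.4209 -0.3416  0.2449] rot [-1.7996e+02 -2.0000e-02  6.7380e+01] F [-0.1  0.7 -0.1] gap 0.0852 q [ 51.  16. -20. 105.   6.  60.   6.]
dp cm [ 1.208e+01  3.100e+00 -1.000e-02] rot [-0.04 -0.02 -0.02]
```

```bash
python3 -m handwheel '{"dp":[[3,0.8,0],[3,0.8,0],[3,0.8,0],[3,0.7,0],[0,0,0],[0,0,0]],"rotation":[[0,0,0],[0,0,0],[0,0,0],[0,0,0],[0,0,0],[0,0,0]],"fingers":[8.5,8.5,8.5,8.5,8.5,8.5]}'
python3 - <<'E'
from h import *
from cell import grab_frame
delta([.496,-.242,.245],67.4)
f=grab_frame("wrist");np.savez("w1.npz",**f);cv2.imwrite("pics/w1.png",f["frame"])
W=cloud(f);hsv=cv2.cvtColor(f["frame"],cv2.COLOR_BGR2HSV).astype(int)
red=((hsv[...,0]<6)|(hsv[...,0]>174))&(hsv[...,1]>150)&(hsv[...,2]>70)&(W[...,2]>.1)&(W[...,2]<.14)
n,l,s,c=cv2.connectedComponentsWithStats(red.astype(np.uint8))
for i in range(1,n):
    if s[i,4]>150: m=l==i;print(s[i],W[m].mean(0).round(4),pca(W[m][:,:2])[1:], W[m][:,2].max())
E
```

```text
t: 2.18
ee_pos: [0.4971, -0.2408, 0.2452]
tool_rot: [-180.0, -0.0, 67.4]
force: [-0.6, -1.5, 0.2]
finger_gap: 0.0848
grasp_force: 0.0
t 2.18 pos [ 0.4971 -0.2408  0.2452] rot [-1.7998e+02 -3.0000e-02  6.7410e+01] F [-0.6 -1.5  0.2] gap 0.0848 q [ 41.  17. -24. 104.   8.  61.  -8.]
dp cm [-0.15 -0.05  0.02] rot [-0.02 -0.03  0.01]
[227 169  17  36 509] [ 0.48   -0.2352  0.1133] (np.float64(68.11520234776665), array([0.0038851 , 0.00882561])) 0.12131742479067448
[272 169  19  36 530] [ 0.5196 -0.2517  0.1134] (np.float64(67.23865264810148), array([0.00402963, 0.00863838])) 0.12155826043193257
```

View pics/w1.png

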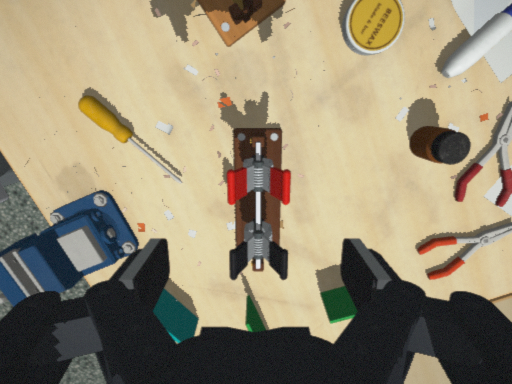

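The wrist view shows the red handles at (235,187) and (282,187), with their midpoint at world (0.4998,-0.2435) and the strip at 67.4°. Next I descend and squeeze.

```bash
python3 -m handwheel '{"dp":[[-0.15,0.35,1.5],[0,0,2.5],[0,0,2.5],[0,0,2.5],[0,0,2],[0,0,1.3],[0,0,0.8],[0,0,0],[0,0,0]],"rotation":[[0,0,0],[0,0,0],[0,0,0],[0,0,0],[0,0,0],[0,0,0],[0,0,0],[0,0,0],[0,0,0]],"fingers":[8.5,8.5,8.5,8.5,8.5,8.5,8.5,8.5,8.5]}'
python3 -c "
from h import *
delta([.4998,-.2435,.114],67.4)"
```

```text
t: 2.98
ee_pos: [0.4985, -0.2466, 0.1144]
tool_rot: [-180.0, 0.0, 67.2]
force: [0.6, 0.3, 0.9]
finger_gap: 0.0853
grasp_force: 0.0
t 2.98 pos [ 0.4985 -0.2466  0.1144] rot [-1.800e+02  3.000e-02  6.717e+01] F [0.6 0.3 0.9] gap 0.0853 q [ 38.  26. -21. 110.  13.  46. -13.]
dp cm [0.34 0.   0.04] rot [-0.    0.03 -0.23]
```

```bash
python3 -m handwheel '{"dp":[[0.25,0,0],[0,0,0],[0,0,0],[0,0,0],[0,0,0],[0,0,0],[0,0,0],[0,0,0],[0,0,0],[0,0,0]],"rotation":[[0,0,0],[0,0,0],[0,0,0],[0,0,0],[0,0,0],[0,0,0],[0,0,0],[0,0,0],[0,0,0],[0,0,0]],"fingers":[7,6,5.5,5,4.5,4,3.5,3,2.6,2.6]}'
python3 -m handwheel '{"dp":[[0,0,0],[0,0,0],[0,0,0],[0,0,0],[0,0,0],[0,0,0]],"rotation":[[0,0,0],[0,0,0],[0,0,0],[0,0,0],[0,0,0],[0,0,0]],"fingers":[2.6,2.6,2.6,2.6,2.6,2.6]}'
python3 - <<'E'
from h import *
from cell import grab_frame
delta([.4998,-.2435,.114],67.4)
f=grab_frame("wrist");cv2.imwrite("pics/w2.png",f["frame"])
g=grab_frame("scene")["frame"][150:250,210:340];cv2.imwrite("pics/w2b.png",np.vstack([cv2.resize(g,(500,384)) ]))
cv2.imwrite("pics/w2.png",cv2.resize(np.hstack([f["frame"],cv2.resize(g,(500,384))]),(800,304)))
E
```

```text
t: 3.82
ee_pos: [0.5071, -0.2459, 0.1205]
tool_rot: [178.9, -0.0, 67.3]
force: [3.9, -1.2, 17.7]
finger_gap: 0.0265
grasp_force: 18.9
t: 4.32
ee_pos: [0.5071, -0.2458, 0.1205]
tool_rot: [178.9, -0.0, 67.3]
force: [4.1, -1.6, 16.3]
finger_gap: 0.0263
grasp_force: 18.9
t 4.32 pos [ 0.5071 -0.2458  0.1205] rot [178.94  -0.    67.3 ] F [ 4.1 -1.6 16.3] gap 0.0263 q [ 38.  26. -21. 110.  13.  45. -13.]
dp cm [-0.06 -0.77  0.64] rot [ 1.06 -0.   -0.1 ]
```

View pics/w2.png

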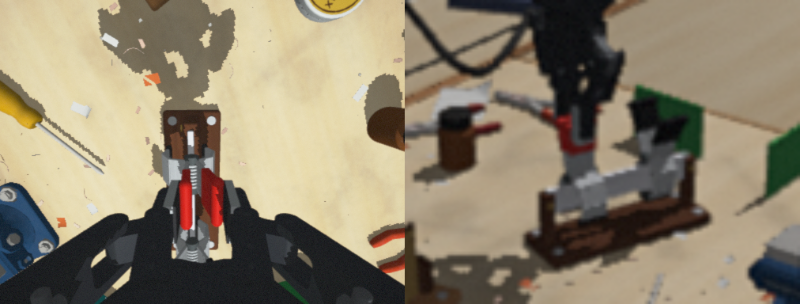

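```bash
python3 - <<'E'
from h import *
from cell import grab_frame
f=grab_frame("wrist")["frame"]
cv2.imwrite("pics/w3.png",cv2.resize(f[120:340,160:340],None,fx=2.7,fy=2.7,interpolation=2))
E
```

```text
(no output)
```

View pics/w3.png

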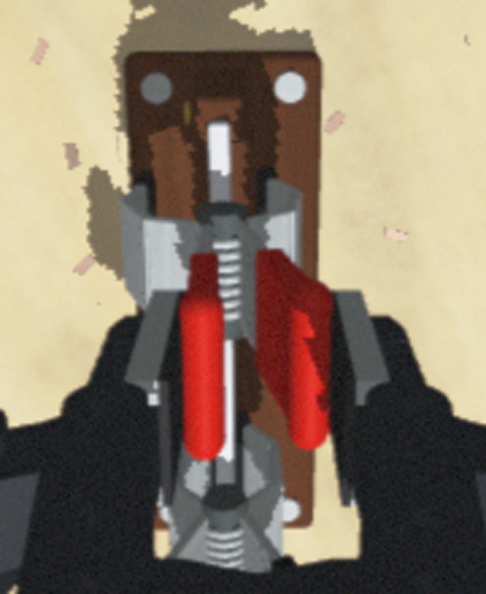

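The crop shows both red handle ends between the pads, at (205,380) and (310,380), and the jaws open. The clip is leaning a little to the right. I'll lift it and look.

```bash
python3 -m handwheel '{"dp":[[0,0,-0.5],[0,0,-0.5],[0,0,-1],[0,0,-1.5],[0,0,-2],[0,0,-2.5],[0,0,-2.5],[0,0,-2.5],[0,0,0],[0,0,0]],"rotation":[[0,0,0],[0,0,0],[0,0,0],[0,0,0],[0,0,0],[0,0,0],[0,0,0],[0,0,0],[0,0,0],[0,0,0]],"fingers":[2.6,2.6,2.6,2.6,2.6,2.6,2.6,2.6,2.6,2.6]}'
python3 - <<'E'
from h import *
from cell import grab_frame
delta([.4998,-.2435,.24],67.4)
f=grab_frame("wrist");np.savez("w4.npz",**f);h=grab_frame("scene");np.savez("s4.npz",**h);g=h["frame"][120:245,200:360]
cv2.imwrite("pics/w4.png",np.hstack([cv2.resize(f["frame"][120:340,160:340],(400,489)),cv2.resize(g,(400,489))]))
E
```

```text
t: 5.3
ee_pos: [0.5002, -0.2435, 0.2462]
tool_rot: [179.8, 0.0, 67.3]
force: [-0.4, 0.1, -1.1]
finger_gap: 0.0257
grasp_force: 0.0
t 5.3 pos [ 0.5002 -0.2435  0.2462] rot [1.7982e+02 3.0000e-02 6.7290e+01] F [-0.4  0.1 -1.1] gap 0.0257 q [ 41.  17. -24. 103.   8.  61.  -9.]
dp cm [-0.02 -0.04  0.62] rot [ 0.18  0.03 -0.11]
```

View pics/w4.png

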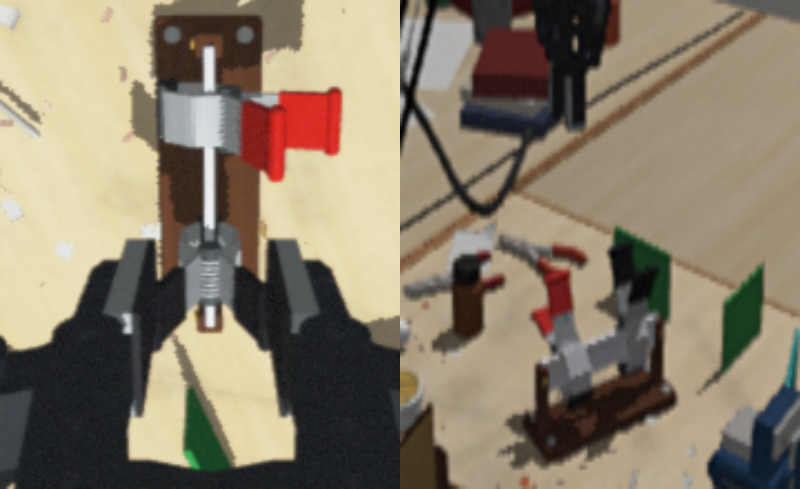

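The lift slipped. The clip is still on the rack, now tilted toward tool +y, with its handles in the left crop at (275,140) and (335,120). I'll measure the tilt.

```bash
python3 - <<'E'
from h import *
c0=np.array([.4998,-.2435]);a=np.radians(67.4);ey=np.array([np.sin(a),-np.cos(a)]);ex=np.array([np.cos(a),np.sin(a)])
for n in("w4","s4"):
    f=np.load(n+".npz");W=cloud(f);hsv=cv2.cvtColor(f["frame"],cv2.COLOR_BGR2HSV).astype(int)
    reg=(np.hypot(W[...,0]-.51,W[...,1]+.25)<.07)
    red=((hsv[...,0]<6)|(hsv[...,0]>174))&(hsv[...,1]>130)&(hsv[...,2]>50)&reg&(W[...,2]>.03)
    P=W[red];q=np.c_[(P[:,:2]-c0)@ey,(P[:,:2]-c0)@ex,P[:,2]]*1000
    print(n,len(q))
    H,xe,ze=np.histogram2d(q[:,0],q[:,2],bins=[np.arange(-30,75,5),np.arange(40,135,6)])
    print("ey bins",xe[:-1].astype(int))
    for j in range(len(ze)-2,-1,-1): print(int(ze[j]),H[:,j].astype(int))
    print(np.percentile(q[:,1],[2,50,98]))
    # grey clip body
    gr=reg&(hsv[...,1]<60)&(W[...,2]>.04)&(W[...,2]<.13);P=W[gr];q=np.c_[(P[:,:2]-c0)@ey,(P[:,:2]-c0)@ex,P[:,2]]*1000
    q=q[(abs(q[:,1])<12)];print(len(q),"grey ey/z range",np.percentile(q,[3,50,97],axis=0).round(0).tolist())
E
```

```text
w4 1243
ey bins [-30 -25 -20 -15 -10  -5   0   5  10  15  20  25  30  35  40  45  50  55
  60  65]
124 [0 0 0 0 0 0 0 0 0 0 0 0 0 0 0 0 0 0 0 0]
118 [0 0 0 0 0 0 0 0 0 0 0 0 0 0 0 0 0 0 0 0]
112 [  0   0   0   0   0   0   0   0   0   0  15 174  59   0   0   0   0   0
   0   0]
106 [ 0  0  0  0  0  0  0  0  0  0 68  8 11  0  0  0  0  0  0  0]
100 [ 0  0  0  0  0  0  0  0  0 11 89  0  0  0  0  0  0  0  0  0]
94 [ 0  0  0  0  0  0  0  0  0 85  6  0  0  0  0  0  0  0  0  0]
88 [ 0  0  0  0  0  0  0  0  2 59  0  0  0  0  0  0  0  0  0  0]
82 [0 0 0 0 0 0 0 0 0 0 0 0 0 0 0 0 0 0 0 0]
76 [0 0 0 0 0 0 0 0 0 0 0 0 0 0 0 0 0 2 1 0]
70 [  0   0   0   0   0   0   0   0   0   0   0   0   0  16  72 121 119 144
  66   0]
64 [ 0  0  0  0  0  0  0  0  0  0  0  0  5 62 45  3  0  0  0  0]
58 [0 0 0 0 0 0 0 0 0 0 0 0 0 0 0 0 0 0 0 0]
52 [0 0 0 0 0 0 0 0 0 0 0 0 0 0 0 0 0 0 0 0]
46 [0 0 0 0 0 0 0 0 0 0 0 0 0 0 0 0 0 0 0 0]
40 [0 0 0 0 0 0 0 0 0 0 0 0 0 0 0 0 0 0 0 0]
[-15.1344707   -0.385757    12.85869154]
921 grey ey/z range [[-26.0, -11.0, 45.0], [-3.0, 2.0, 69.0], [28.0, 11.0, 83.0]]
s4 132
ey bins [
[... 265 characters left out ...]
0  0  0  0  0  0  0]
100 [ 0  0  0  0  0  0  0  0  0 14  7  0  0  0  0  0  0  0  0  0]
94 [ 0  0  0  0  0  0  0  1  6 12  2  0  0  0  0  0  0  0  0  0]
88 [ 0  0  0  0  0  0  0  0 16  5  0  0  0  0  0  0  0  0  0  0]
82 [0 0 0 0 0 0 0 0 2 0 0 0 0 0 0 0 0 0 0 0]
76 [0 0 0 0 0 0 0 0 0 0 0 0 0 0 0 0 0 0 0 0]
70 [0 0 0 0 0 0 0 0 0 0 0 0 0 0 2 4 7 4 0 0]
64 [0 0 0 0 0 0 0 0 0 0 0 0 1 8 6 3 1 0 0 0]
58 [0 0 0 0 0 0 0 0 0 0 0 0 0 1 0 0 0 0 0 0]
52 [0 0 0 0 0 0 0 0 0 0 0 0 0 0 0 0 0 0 0 0]
46 [0 0 0 0 0 0 0 0 0 0 0 0 0 0 0 0 0 0 0 0]
40 [0 0 0 0 0 0 0 0 0 0 0 0 0 0 0 0 0 0 0 0]
[-13.13943171   2.22058265  12.92864323]
216 grey ey/z range [[-31.0, -11.0, 42.0], [-10.0, 1.0, 63.0], [24.0, 11.0, 83.0]]
```

The clip is clamped over the strip but leans about 54° toward tool +y. Its handle ends sit at about (27,112) and (58,69) mm across the strip and in height. With the gripper open, I'll push the upper handle back to the left using the inner face of the right finger.

```bash
python3 -m handwheel '{"dp":[[0,-0.6,0],[0,0,0],[0,0,0],[0,0,2.5],[0,0,3.5],[0,0,3.5],[0,0,3],[0,0,1.7],[0,0,0.9],[0,0,0]],"rotation":[[0,0,0],[0,0,0],[0,0,0],[0,0,0],[0,0,0],[0,0,0],[0,0,0],[0,0,0],[0,0,0],[0,0,0]],"fingers":[8.5,8.5,8.5,8.5,8.5,8.5,8.5,8.5,8.5,8.5]}'
python3 -m handwheel '{"dp":[[0,-0.5,0],[0,-0.5,0],[0,-0.5,0],[0,-0.5,0],[0,-0.5,-0.3],[0,-0.5,-0.3],[0,-0.5,-0.3],[0,-0.5,-0.3],[0,-0.5,-0.3],[0,0,0]],"rotation":[[0,0,0],[0,0,0],[0,0,0],[0,0,0],[0,0,0],[0,0,0],[0,0,0],[0,0,0],[0,0,0],[0,0,0]],"fingers":[8.5,8.5,8.5,8.5,8.5,8.5,8.5,8.5,8.5,8.5]}'
cat > m.py <<'E'
from h import *
from cell import grab_frame
c0=np.array([.4998,-.2435]);a=np.radians(67.4);ey=np.array([np.sin(a),-np.cos(a)]);ex=np.array([np.cos(a),np.sin(a)])
def red(save=None):
    delta([.4998,-.2435,.1],67.4)
    f=grab_frame("wrist");W=cloud(f);hsv=cv2.cvtColor(f["frame"],cv2.COLOR_BGR2HSV).astype(int)
    r=((hsv[...,0]<6)|(hsv[...,0]>174))&(hsv[...,1]>130)&(hsv[...,2]>50)&(np.hypot(W[...,0]-.5,W[...,1]+.244)<.09)&(W[...,2]>.03)
    n,l,s,c=cv2.connectedComponentsWithStats(r.astype(np.uint8))
    for i in range(1,n):
        if s[i,4]>60:
            P=W[l==i];P=P[P[:,2]>P[:,2].max()-.006]
            q=np.c_[(P[:,:2]-c0)@ey,(P[:,:2]-c0)@ex,P[:,2]]*1000
            print("red blob top: n",s[i,4],"ey,ex,z mm",np.median(q,0).round(1),"zmax",q[:,2].max().round(1))
    if save: cv2.imwrite(save,f["frame"])
E
python3 -c "
from m import *
red('pics/w5.png')"
```

```text
t: 6.23
ee_pos: [0.4929, -0.2405, 0.0911]
tool_rot: [-179.7, -0.0, 67.3]
force: [-0.2, 0.2, 0.5]
finger_gap: 0.0854
grasp_force: 0.0
t: 7.07
ee_pos: [0.4519, -0.2234, 0.109]
tool_rot: [180.0, 0.0, 67.3]
force: [0.7, -0.1, 0.1]
finger_gap: 0.0852
grasp_force: 0.1
t 7.07 pos [ 0.4519 -0.2234  0.109 ] rot [1.7999e+02 3.0000e-02 6.7290e+01] F [ 0.7 -0.1  0.1] gap 0.0852 q [ 39.  23. -22. 117.  13.  42. -13.]
dp cm [-0.    5.19  0.9 ] rot [ 0.01  0.03 -0.11]
red blob top: n 3323 ey,ex,z mm [  4.4   6.6 128.2] zmax 131.5
red blob top: n 1248 ey,ex,z mm [-14.1   0.8 120.5] zmax 122.8
```

View pics/w5.png

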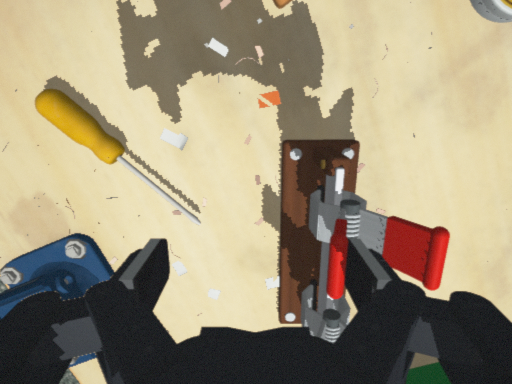

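The wrist view shows the finger against the left handle at (338,262), and the clip partly righted. The right handle, at (437,258), is still low. I'll push a bit more.

```bash
python3 -m handwheel '{"dp":[[0,-0.4,0],[0,-0.4,-0.1],[0,-0.4,-0.1],[0,0,0]],"rotation":[[0,0,0],[0,0,0],[0,0,0],[0,0,0]],"fingers":[8.5,8.5,8.5,8.5]}'
python3 -m handwheel '{"dp":[[0,0.5,-1],[0,0,-3],[0,1,-3],[0,2,-3.5],[0,2.5,-2.5],[0,0,0],[0,0,0]],"rotation":[[0,0,0],[0,0,0],[0,0,0],[0,0,0],[0,0,0],[0,0,0],[0,0,0]],"fingers":[8.5,8.5,8.5,8.5,8.5,8.5,8.5]}'
python3 -c "
from m import *
red('pics/w6.png')"
```

```text
t: 7.45
ee_pos: [0.4407, -0.2186, 0.1102]
tool_rot: [-179.9, 0.0, 67.3]
force: [-0.2, -0.3, -0.3]
finger_gap: 0.0852
grasp_force: 0.0
t: 8.03
ee_pos: [0.4984, -0.2426, 0.2416]
tool_rot: [179.8, -0.0, 67.3]
force: [-0.2, 0.8, -1.5]
finger_gap: 0.085
grasp_force: 0.0
t 8.03 pos [ 0.4984 -0.2426  0.2416] rot [ 1.7981e+02 -1.0000e-02  6.7280e+01] F [-0.2  0.8 -1.5] gap 0.085 q [ 41.  18. -24. 104.   8.  60.  -9.]
dp cm [-0.03  0.11 14.16] rot [ 0.19 -0.01 -0.12]
red blob top: n 761 ey,ex,z mm [55.1 -1.2 67.4] zmax 71.1
```

View pics/w6.png

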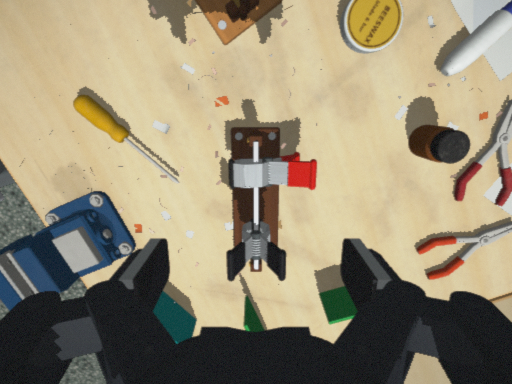

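The clip has fallen back. It now lies nearly flat across the strip, with handles at about (308,174) and (292,158). From here I'll work from depth numbers.

```bash
cat > prof.py <<'E'
from m import *
def prof(names=("wrist","scene","top")):
    for n in names:
        f=grab_frame(n);W=cloud(f);hsv=cv2.cvtColor(f["frame"],cv2.COLOR_BGR2HSV).astype(int)
        E=(W[...,:2]-c0)@ey*1000;X=(W[...,:2]-c0)@ex*1000;Z=W[...,2]*1000
        r=((hsv[...,0]<6)|(hsv[...,0]>174))&(hsv[...,1]>130)&(hsv[...,2]>45)
        g=(hsv[...,1]<70)
        for ch,mk in(("R",r),("g",g)):
            m=mk&(abs(X-2)<20)&(E>-50)&(E<80)&(Z>14)&(Z<140)
            if m.sum()<5: continue
            H,_,_=np.histogram2d(E[m],Z[m],bins=[np.arange(-50,81,5),np.arange(15,141,5)])
            print(n,ch,"ey -50..75 step 5; n",m.sum(),"ex 5/50/95",np.percentile(X[m],[5,50,95]).round(0))
            for j in range(H.shape[1]-1,-1,-1):
                if H[:,j].sum()>0: print("%4d "%(15+5*j)+"".join("%4d"%v if v else "   ." for v in H[:,j]))
E
python3 -c "
from prof import *
prof()"
```

```text
wrist R ey -50..75 step 5; n 845 ex 5/50/95 [-14.   1.  12.]
  70    .   .   .   .   .   .   .   .   .   .   .   .   .   .   .   .   .   .   .   .   .   5  18   .   .   .
  65    .   .   .   .   .   .   .   .   .   .   .   .   .   .   .   .   .   1  26  91 127 136  84   .   .   .
  60    .   .   .   .   .   .   .   .   .   .   .   .   .   .   .   .   . 119  98  33   .   .   .   .   .   .
  30    .   .   .   .   .   .   .   .   .   .   .   .   .   .   .   .  15   9   .   .   .   .   .   .   .   .
  25    .   .   .   .   .   .   .   .   .   .   .   .   .   .   .   .   .  12  14   .   .   .   .   .   .   .
  20    .   .   .   .   .   .   .   .   .   .   .   .   .   .   .   .   .   1   9  25  10   .   .   .   .   .
  15    .   .   .   .   .   .   .   .   .   .   .   .   .   .   .   .   .   .   .   6   6   .   .   .   .   .
wrist g ey -50..75 step 5; n 1698 ex 5/50/95 [-13.   1.  13.]
  70    .   .   .   .   .   .  24 115 113  56  11   2   .   .   .   .   .   .   .   .   .   .   .   .   .   .
  65    .   .   .   .  69 105  91   5   6  66 133  83   .   .   .   .   .   .   .   .   .   .   .
[... 1413 characters left out ...]
   .   .   .   .   .   .   .   .   .   .
  60    .   .   .  10   8   5   1   .   3   6   1   .   .   .   .   2   .   .   .   .   .   .   .   .   .   .
  55    .   .   1   5   4   .   .   .   7   2   .   .   .   .   9  10   6   1   .   .   .   .   .   .   .   .
  50    .   .   .  14   3   .   .   .   9   4   .   .   .   2   2   1   .   .   .   .   .   .   .   .   .   .
  45    .   .   .   2   5   1   .   .   8   2   .   .   .   .   .   .   .   .   .   .   .   .   .   .   .   .
  40    .   .   .   .   3   2   .   .  13   3   .   .   .   .   .   .   .   .   .   .   .   .   .   .   .   .
  35    .   .   .   .   .   .   1   2   4   2   .   .   .   .   .   .   .   .   .   .   .   .   .   .   .   .
```

```bash
python3 -m handwheel '{"dp":[[0,0,0],[0,0,0],[0,0,0],[0,0,0],[0,0,0],[0,0,0],[0,0,0],[0,0,0],[0,0,0],[0,0,0]],"rotation":[[0,0,7],[0,0,7],[0,0,7],[0,0,7],[0,0,7],[0,0,7],[0,0,7],[0,0,7],[0,0,7],[0,0,7]],"fingers":[5,5,5,5,5,5,5,5,5,5]}'
python3 -m handwheel '{"dp":[[0,0,0],[0,0,0],[0,0,0],[0,0,0]],"rotation":[[0,0,7],[0,0,7],[0,0,6],[0,0,0]],"fingers":[5,5,5,5]}'
python3 - <<'E'
from prof import *
a=c0+.02*ey; delta([a[0],a[1],.12],-22.6)
f=grab_frame("wrist");np.savez("w7.npz",**f);cv2.imwrite("pics/w7.png",f["frame"])
W=cloud(f);hsv=cv2.cvtColor(f["frame"],cv2.COLOR_BGR2HSV).astype(int)
E=(W[...,:2]-c0)@ey*1000;X=(W[...,:2]-c0)@ex*1000;Z=W[...,2]*1000
print("rack strip top: by ex band")
for lo in range(-70,60,10):
    m=(X>lo)&(X<lo+10)&(Z>60)&(Z<70)&(abs(E)<14)&(hsv[...,1]<70)
    if m.sum()>5: print(lo,m.sum(),np.percentile(E[m],[10,50,90]).round(1),np.median(Z[m]).round(1))
for n,lo,hi in(("barrel",46,62),("foot?",9,14)):
    m=(Z>lo)&(Z<hi)&(E>-3)&(E<32)&(abs(X)<30)&(hsv[...,1]<90);print(n,m.sum(),np.percentile(X[m],[2,50,98]) if m.any() else 0)
prof(("wrist",))
E
```

```text
t: 9.07
ee_pos: [0.4958, -0.2418, 0.239]
tool_rot: [-180.0, 0.1, -3.1]
force: [-0.8, 0.3, 0.3]
finger_gap: 0.0499
grasp_force: 0.0
t: 9.4
ee_pos: [0.4959, -0.2417, 0.2392]
tool_rot: [180.0, 0.1, -22.8]
force: [-0.7, 0.7, -0.1]
finger_gap: 0.0497
grasp_force: 0.0
t 9.4 pos [ 0.4959 -0.2417  0.2392] rot [ 1.7998e+02  1.5000e-01 -2.2800e+01] F [-0.7  0.7 -0.1] gap 0.0497 q [ 28.  16.  -8. 105.   3.  59. -94.]
dp cm [ 2.46 -0.   11.91] rot [ 0.02  0.15 -0.2 ]
rack strip top: by ex band
-70 62 [-11.1   1.5  12.3] 66.3
-60 58 [-1.5  0.8  2.7] 66.1
-50 51 [-1.6  0.8  2.7] 66.0
-40 55 [-1.4  1.1  2.7] 66.0
-30 53 [-1.4  0.9  2.7] 66.2
-20 93 [-1.8  2.6  9.9] 66.9
-10 135 [-1.6  5.7 10.8] 68.3
0 140 [-2.7  5.8 10.8] 68.2
10 54 [-1.1  1.3  7. ] 66.2
20 48 [-1.3  0.9  2.4] 66.0
30 26 [-2.6 -0.1  2.3] 66.0
barrel 633 [-25.07714119  -0.69007496  23.9316331 ]
foot? 55 [-27.65017158 -16.41891467  29.51742265]
wrist R ey -50..75 step 5; n 817 ex 5/50/95 [-14.  -1.  11.]
  70    .   .   .   .   .   .   .   .   .   .   .   .   .   .   .   .   .   .   .   .   1   9  28   .   .   .
  65    .   .   .   .
[... 330 characters left out ...]
   .   .   .   .   .   .   .   .   .   .
  65    .   .   .   .  50 100  79   8   7  77 135 103   .   .   .   .   .   .   .   .   .   .   .   .   .   .
  60    .   .   .   .   4   8   .   .   .   6  13  27  70   .   1  10  57   .   .   .   .   .   .   .   .   .
  55    .   .   .   .   .   1   .   .   .   .  12   .  89 131  97 114  43   .   .   .   .   .   .   .   .   .
  50    .   .   .   .   .   1   .   .   .   .  11   8   2  17   .   .   .   .   .   .   .   .   .   .   .   .
  45    .   .   .   .   .   .   .   .   .   .  11   .   .   .   .   .   .   .   .   .   .   .   .   .   .   .
  15    .   .   .   .   .   .   .   .   .   .   .   .   .   .   1   .   .   .   .   .   .   .   .   .   .   .
```

```bash
python3 - <<'E'
from m import *
f=np.load("w7.npz");W=cloud(f)
E=(W[...,:2]-c0)@ey*1000;X=(W[...,:2]-c0)@ex*1000;Z=W[...,2]*1000
for lo,hi in((-17,-13.8),(13.2,16.5),(-10,-7),(-3,3),(7,10)):
    m=(X>lo)&(X<hi)&(Z>30)&(Z<80)&(E>5)&(E<45)
    print(lo,hi,m.sum());e=E[m];z=Z[m]
    for k in range(5,45,3):
        s=(e>=k)&(e<k+3)
        if s.any(): print("   ey",k,s.sum(),z[s].max().round(1),np.median(z[s]).round(1))
E
```

```text
-17 -13.8 58
   ey 5 6 68.4 65.3
   ey 8 7 64.2 55.2
   ey 11 9 57.3 56.6
   ey 14 8 56.3 55.6
   ey 17 7 55.7 53.5
   ey 32 3 60.5 59.4
   ey 35 5 64.3 62.3
   ey 38 6 64.5 63.7
   ey 41 6 65.0 64.2
   ey 44 1 64.3 64.3
13.2 16.5 20
   ey 8 5 56.8 55.2
   ey 11 5 56.3 56.1
   ey 14 7 56.7 55.2
   ey 17 3 52.6 52.1
-10 -7 102
   ey 5 8 69.7 68.1
   ey 8 8 66.3 64.7
   ey 11 9 61.0 58.8
   ey 14 7 58.2 56.7
   ey 17 9 58.3 57.0
   ey 20 9 59.0 58.1
   ey 23 7 59.2 58.4
   ey 26 7 59.5 58.8
   ey 29 6 61.0 60.2
   ey 32 6 60.8 60.3
   ey 35 9 63.7 63.2
   ey 38 7 65.2 63.5
   ey 41 7 65.1 64.4
   ey 44 3 66.2 65.8
-3 3 234
   ey 5 19 69.2 68.5
   ey 8 23 67.1 64.6
   ey 11 20 62.8 59.4
   ey 14 16 58.4 56.6
   ey 17 18 57.8 57.1
   ey 20 18 58.9 57.2
   ey 23 13 60.4 58.2
   ey 26 17 60.1 59.1
   ey 29 18 61.4 59.9
   ey 32 18 61.3 60.1
   ey 35 15 64.2 62.8
   ey 38 16 65.6 63.6
   ey 41 17 65.3 64.2
   ey 44 6 65.4 64.6
7 10 109
   ey 5 10 68.9 67.9
   ey 8 11 66.5 63.9
   ey 11 7 61.9 59.7
   ey 14 6 58.0 57.1
   ey 17 7 58.1 56.7
   ey 20 8 58.9 58.2
   ey 23 6 59.6 58.7
   ey 26 9 60.3 58.9
   ey 29 9 60.5 59.9
   ey 32 9 62.5 60.9
   ey 35 7 63.4 62.3
   ey 38 8 64.3 63.7
   ey 41 9 65.6 64.3
   ey 44 3 65.6 64.4
```

```bash
python3 - <<'E'
import cv2
f=cv2.imread("pics/w7.png");cv2.imwrite("pics/w7c.png",cv2.resize(f[60:330,130:400],None,fx=2.2,fy=2.2,interpolation=2))
E
```

```text
(no output)
```

View pics/w7c.png

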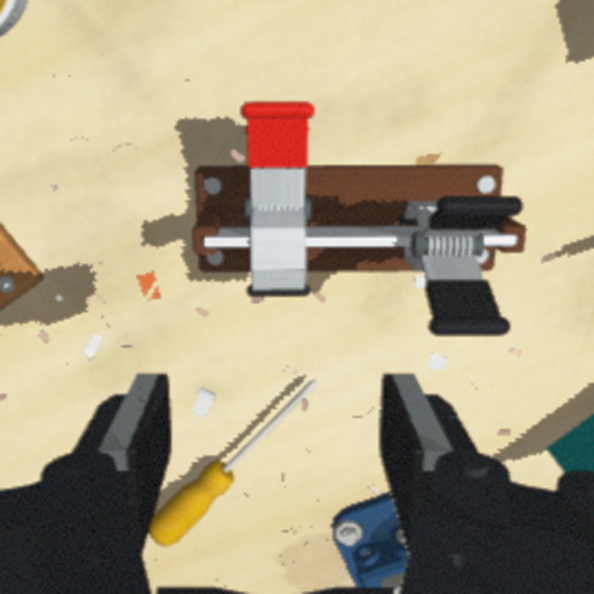

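The last picture shows the red clip lying over the strip, with its barrel at (278,210) and handle bar at (278,110). The black clip is on the rack at (450,245). The barrel sits at ey ≈ 13.5 and z ≈ 50 mm. I'll grip the barrel by its ends, lift the clip, then re-seat it.

```bash
python3 -m handwheel '{"dp":[[2.25,0,0],[0,0,3.8],[0,0,3.8],[0,0,3.8],[0,0,3],[0,0,2],[0,0,1.5],[0,0,0.8],[0,0,0.6],[0,0,0]],"rotation":[[0,0,0],[0,0,0],[0,0,0],[0,0,0],[0,0,0],[0,0,0],[0,0,0],[0,0,0],[0,0,0],[0,0,0]],"fingers":[5,5,5,5,5,5,5,5,5,5]}'
python3 -m handwheel '{"dp":[[0,0,0],[0,0,0],[0,0,0],[0,0,0],[0,0,0],[0,0,0]],"rotation":[[0,0,0],[0,0,0],[0,0,0],[0,0,0],[0,0,0],[0,0,0]],"fingers":[4,3,2.5,2,2,2]}'
```

```text
t: 10.33
ee_pos: [0.5171, -0.2506, 0.0464]
tool_rot: [-180.0, 0.1, -22.7]
force: [-0.6, -0.3, 0.1]
finger_gap: 0.0502
grasp_force: 0.0
t: 10.83
ee_pos: [0.5185, -0.2513, 0.0483]
tool_rot: [180.0, -0.1, -22.7]
force: [-0.2, 0.8, 3.9]
finger_gap: 0.0304
grasp_force: 59.4
```

```bash
python3 -m handwheel '{"dp":[[0,0,-0.8],[0,0,-1],[0,0,-1.5],[0,0,-2],[0,0,-2.5],[0,0,-2.5],[0,0,0],[0,0,0]],"rotation":[[0,0,0],[0,0,0],[0,0,0],[0,0,0],[0,0,0],[0,0,0],[0,0,0],[0,0,0]],"fingers":[2,2,2,2,2,2,2,2]}'
cat > hp.py <<'E'
from m import *
def hold(names=("wrist","scene")):
    "clip profile relative to TCP: forward (world ey) and up, mm"
    from cell import status
    s=status.read_state();p=s["ee_pos"];print("tcp",p.round(4),s["tool_rot"].round(1),"gap",round(s["finger_gap"],4),"F",s["force"].round(1),"t",round(s["t"],2))
    R=Ro.from_euler("xyz",s["tool_rot"],degrees=True).as_matrix();e=np.array([R[0,1],R[1,1]]);e/=np.hypot(*e);e=np.array([-e[1],e[0]])
    if e[0]<0:e=-e
    x=np.array([-e[1],e[0]])
    for n in names:
        f=grab_frame(n);W=cloud(f);hsv=cv2.cvtColor(f["frame"],cv2.COLOR_BGR2HSV).astype(int)
        D=W-p;E=D[...,:2]@e*1000;X=D[...,:2]@x*1000;Z=D[...,2]*1000
        r=((hsv[...,0]<6)|(hsv[...,0]>174))&(hsv[...,1]>130)&(hsv[...,2]>45)
        for ch,mk in(("R",r),("g",(hsv[...,1]<70)&~r)):
            m=mk&(abs(X)<13)&(abs(E)<65)&(Z>-60)&(Z<60)&(W[...,2]>.02)
            if m.sum()<4: print(n,ch,"none");continue
            H,_,_=np.histogram2d(E[m],Z[m],bins=[np.arange(-65,66,5),np.arange(-60,61,5)])
            print(n,ch,m.sum(),"cols fwd -65..60 step 5")
            for j in range(H.shape[1]-1,-1,-1):
                if H[:,j].sum()>0: print("%4d "%(-60+5*j)+"".join("%4d"%v if v else "   ." for v in H[:,j]))
E
python3 -c "
from hp import *
hold()"
```

```text
t: 11.5
ee_pos: [0.5185, -0.2509, 0.1518]
tool_rot: [-180.0, -0.2, -22.7]
force: [-0.7, -0.4, -1.3]
finger_gap: 0.024
grasp_force: 107.9
tcp [ 0.5185 -0.2509  0.1518] [-180.    -0.2  -22.7] gap 0.024 F [-0.7 -0.4 -1.3] t 11.5
wrist R 4969 cols fwd -65..60 step 5
  30    .   .   .   .   .   .   .   .   .   .   .  94 512 356   4   .   .   .   .   .   .   .   .   .   .   .
  25    .   .   .   .   .   .   .   .   .   .   .   1 165 297   6   .   .   .   .   .   .   .   .   .   .   .
  20    .   .   .   .   .   .   .   .   .   .   .   . 137 341  15   .   .   .   .   .   .   .   .   .   .   .
  15    .   .   .   .   .   .   .   .   .   .   .   .  86 292  60   .   .   .   .   .   . 201 403  19   .   .
  10    .   .   .   .   .   .   .   .   .   .   .   .  39 268  79   .   .   .   .   .  91 135  87  29   .   .
   5    .   .   .   .   .   .   .   .   .   .   .   .   6 235 115   .   .   .   .  68 216  16   .   .   .   .
   0    .   .   .   .   .   .   .   .   .   .   .   .   .  77  28   .   .   .  53 214  23   2   .   .   .   .
  -5    .   .   .   .   .   .   .   .   .   .   .   .   .   .   .  
[... 5280 characters left out ...]
   .   .   .   .   .   .   .   .   .   .
 -35    .   .   .   .   .   .   .   .   .  10   3   .   .   .   .   1   .   .   .   .   .   .   .   .   .   .
 -40    .   .   .   .   .   .   .   .   1  10   1   .   .   .   1   2   .   .   .   .   .   .   .   .   .   .
 -45    .   .   .   .   .   .   .   .   2   7   .   .   .   .   4   6   1   .   .   .   .   .   .   .   .   .
 -50    .   .   .   .   .   .   .   .   3   7   .   .   .   1   6   5   .   .   .   .   .   .   .   .   .   .
 -55    .   .   .   .   .   .   .   .   .   6   .   .   .   1   9   3   .   .   .   .   .   .   .   .   .   .
 -60    .   .   .   .   .   .   .   .   1   5   2   2   4   8   4   .   .   .   .   .   .   .   .   .   .   .
```

The clip came up held by its sides, already only 19° from upright. I'll turn the tool to level it and move it over the strip.

```bash
python3 -m handwheel '{"dp":[[-1.6,0,-0.5],[-1.6,0,-0.5],[0,0,0],[0,0,0],[0,0,0],[0,0,0],[0,0,0]],"rotation":[[0,0,0],[0,0,0],[0,6.3,0],[0,6.3,0],[0,6.3,0],[0,0,0],[0,0,0]],"fingers":[2,2,2,2,2,2,2]}'
python3 - <<'E'
from m import *
from cell import status
s=status.read_state();p=s["ee_pos"];print(s["t"],p.round(4),s["tool_rot"].round(2),s["finger_gap"],s["grasp_force"])
f=grab_frame("wrist");W=cloud(f);hsv=cv2.cvtColor(f["frame"],cv2.COLOR_BGR2HSV).astype(int)
E=(W[...,:2]-c0)@ey*1000;X=(W[...,:2]-c0)@ex*1000;Z=W[...,2]*1000
r=((hsv[...,0]<6)|(hsv[...,0]>174))&(hsv[...,1]>130)&(hsv[...,2]>45)&(Z>100)&(abs(E)<70)&(abs(X)<40)
print("tcp ey,ex",((p[:2]-c0)@ey*1000).round(1),((p[:2]-c0)@ex*1000).round(1))
n,l,st,c=cv2.connectedComponentsWithStats(r.astype(np.uint8))
for i in range(1,n):
    if st[i,4]>80:
        m=l==i;t=m&(Z>Z[m].max()-5);print(st[i],"top: ey,ex,z",np.median(E[t]).round(1),np.median(X[t]).round(1),Z[m].max().round(1),"ex range",np.percentile(X[m],[2,98]).round(1),"pca",pca(W[t][:,:2])[1:])
E
```

```text
t: 12.18
ee_pos: [0.4866, -0.2379, 0.1595]
tool_rot: [180.0, -18.6, -22.7]
force: [0.3, 0.2, -0.4]
finger_gap: 0.0239
grasp_force: 108.0
12.1833 [ 0.4866 -0.2379  0.1595] [179.98 -18.64 -22.7 ] 0.023914102419224797 107.98077726736665
tcp ey,ex -14.3 0.1
[ 184  159   84   54 2846] top: ey,ex,z 23.4 9.5 192.3 ex range [-3.7 26.3] pca (np.float64(81.87894679135317), array([0.00191585, 0.00809536]))
[ 220  246   71   67 3322] top: ey,ex,z -24.3 -2.7 191.9 ex range [-12.9  12.3] pca (np.float64(84.42338061952356), array([0.00187365, 0.00786497]))
```

```bash
python3 -m handwheel '{"dp":[[0,0,0],[0,0,0],[-0.45,0,1.45],[-0.45,0,1.45],[0,0,0],[0,0,0]],"rotation":[[-2.3,0,6.8],[-2.3,0,6.8],[0,0,0],[0,0,0],[0,0,0],[0,0,0]],"fingers":[2,2,2,2,2,2]}'
cat > bars.py <<'E'
from m import *
from cell import status
def bars(zmin=90):
    s=status.read_state();p=s["ee_pos"];print(round(s["t"],2),p.round(4),s["tool_rot"].round(2),"gap",round(s["finger_gap"],4),"gf",round(s["grasp_force"],1),"F",s["force"].round(1),"tcp ey,ex",((p[:2]-c0)@ey*1000).round(1),((p[:2]-c0)@ex*1000).round(1))
    f=grab_frame("wrist");W=cloud(f);hsv=cv2.cvtColor(f["frame"],cv2.COLOR_BGR2HSV).astype(int)
    E=(W[...,:2]-c0)@ey*1000;X=(W[...,:2]-c0)@ex*1000;Z=W[...,2]*1000
    r=((hsv[...,0]<6)|(hsv[...,0]>174))&(hsv[...,1]>130)&(hsv[...,2]>45)&(Z>zmin)&(abs(E)<90)&(abs(X)<60)
    n,l,st,c=cv2.connectedComponentsWithStats(r.astype(np.uint8))
    for i in range(1,n):
        if st[i,4]>80:
            m=l==i;t=m&(Z>Z[m].max()-4);print(" bar n",st[i,4],"ey,ex,z",np.median(E[t]).round(1),np.median(X[t]).round(1),Z[m].max().round(1),"ex rng",np.percentile(X[t],[2,98]).round(1),"dir",pca(W[t][:,:2])[1].round(1))
    for lo in(-30,30):
        m=(X>lo-8)&(X<lo+8)&(Z>60)&(Z<71)&(abs(E)<14)&(hsv[...,1]<70)
        if m.sum()>5: print(" strip @ex",lo,np.median(E[m]).round(1))
    b=(hsv[...,2]<60)&(hsv[...,1]<120)&(abs(X+80)<22)&(abs(E)<45)&(Z>104)&(Z<135)
    if b.sum()>20: print(" black",b.sum(),np.median(E[b]).round(1),np.median(X[b]).round(1),np.percentile(E[b],[3,97]).round(1),np.percentile(Z[b],98).round(1))
E
python3 -c "
from bars import *
bars()"
```

```text
t: 12.73
ee_pos: [0.4902, -0.2392, 0.1296]
tool_rot: [180.0, -18.8, -35.8]
force: [-1.5, 0.7, -0.8]
finger_gap: 0.024
grasp_force: 107.0
12.73 [ 0.4902 -0.2392  0.1296] [180.   -18.78 -35.83] gap 0.024 gf 107.0 F [-1.5  0.7 -0.8] tcp ey,ex -10.5 0.3
 bar n 2849 ey,ex,z 28.8 -2.0 162.6 ex rng [-11.1  13.4] dir 68.8
 bar n 3323 ey,ex,z -20.7 -3.9 162.3 ex rng [-11.6  10.1] dir 71.1
 strip @ex -30 0.5
 strip @ex 30 1.1
 black 2615 -17.1 -79.2 [-26.7  27.6] 120.4
```

```bash
python3 -m handwheel '{"dp":[[-0.3,0.08,-0.1],[0,0,0],[0,0,0]],"rotation":[[0.7,0,-2],[0,0,0],[0,0,0]],"fingers":[2,2,2]}'
python3 -c "
from bars import *
bars()"
```

```text
t: 13.03
ee_pos: [0.4862, -0.2385, 0.1306]
tool_rot: [-179.9, -18.9, -33.9]
force: [-0.5, -0.3, -0.4]
finger_gap: 0.0243
grasp_force: 108.2
13.03 [ 0.4862 -0.2385  0.1306] [-179.92  -18.91  -33.87] gap 0.0243 gf 108.2 F [-0.5 -0.3 -0.4] tcp ey,ex -14.4 -0.6
 bar n 2863 ey,ex,z 24.7 -0.7 163.4 ex rng [-10.6  15.7] dir 71.0
 bar n 3330 ey,ex,z -24.6 -4.5 163.1 ex rng [-12.8  11.1] dir 73.0
 strip @ex -30 0.5
 strip @ex 30 0.2
 black 2586 -16.9 -79.3 [-26.8  27.6] 120.5
```

```bash
python3 -m handwheel '{"dp":[[-0.16,0,0.47],[-0.16,0,0.47],[-0.16,0,0.47],[-0.16,0,0.47],[0,0,0]],"rotation":[[-1.2,0,3.6],[0,0,0],[0,0,0],[0,0,0],[0,0,0]],"fingers":[2,2,2,2,2]}'
python3 -c "
from bars import *
bars()"
```

```text
t: 13.5
ee_pos: [0.4885, -0.2383, 0.1128]
tool_rot: [-179.8, -19.2, -37.6]
force: [-0.6, -0.2, -1.1]
finger_gap: 0.0199
grasp_force: 0.0
13.5 [ 0.4885 -0.2383  0.1128] [-179.77  -19.2   -37.61] gap 0.0199 gf 0.0 F [-0.6 -0.2 -1.1] tcp ey,ex -12.4 0.5
 bar n 1850 ey,ex,z 10.7 8.6 124.3 ex rng [ 1.3 14. ] dir -157.0
 strip @ex -30 0.4
 black 3361 -17.0 -79.0 [-26.7  27.7] 120.4
```

```bash
python3 -m handwheel '{"dp":[[0.6,0,-2],[0.8,0,-2.5],[0.8,0,-2.5],[0,0,-2],[0,0,0],[0,0,0]],"rotation":[[0,0,0],[0,-6.4,0],[0,-6.4,0],[0,-6.4,0],[0,0,0],[0,0,0]],"fingers":[2,2.5,3.5,5,5,5]}'
python3 - <<'E'
from bars import *
bars(20)
from prof import prof
prof(("wrist","scene"))
E
```

```text
t: 14.05
ee_pos: [0.4857, -0.2389, 0.1983]
tool_rot: [179.9, -1.1, -37.8]
force: [-1.0, 0.5, -0.7]
finger_gap: 0.0499
grasp_force: 0.0
14.05 [ 0.4857 -0.2389  0.1983] [179.95  -1.09 -37.75] gap 0.0499 gf 0.0 F [-1.   0.5 -0.7] tcp ey,ex -14.8 -1.2
 strip @ex -30 0.9
 strip @ex 30 0.4
 black 1398 -16.9 -79.8 [-26.   28.4] 120.6
wrist g ey -50..75 step 5; n 425 ex 5/50/95 [-16.   2.  20.]
  65    .   .   .   .   .   .   .   .   .  95 135   .   .   .   .   .   .   .   .   .   .   .   .   .   .   .
  60    .   .   .   .   .   .   .   .   .   5  45   .   .   .   .   .   .   .   .   .   .   .   .   .   .   .
  55    .   .   .   .   .   .   .   .   .   .  44   .   .   .   .   .   .   .   .   .   .   .   .   .   .   .
  50    .   .   .   .   .   .   .   .   .   .  35   .   .   .   .   .   .   .   .   .   .   .   .   .   .   .
  45    .   .   .   .   .   .   .   .   .   .  37   .   .   .   .   .   .   .   .   .   .   .   .   .   .   .
  40    .   .   .   .   .   .   .   .   .   .  18   .   .   .   .   .   .   .   .   .   .   .   .   .   .   .
  15    .   .   .   .   .   .   .   1   .   .   . 
[... 190 characters left out ...]
   .   .   .   .   .   .   .   .   .   .
  60    .   .   .   .   .   .   .   .  15   9   1   .   .   .   .   .   .   .   .   .   .   .   .   .   .   .
  55    .   .   .   .   .   .   .   .  11   5   .   .   .   .   .   .   .   .   .   .   .   .   .   .   .   .
  50    .   .   .   .   .   .   .   .  15   7   .   .   .   .   .   .   .   .   .   .   .   .   .   .   .   .
  45    .   .   .   .   .   .   .   .  11   9   .   .   .   .   .   .   .   .   .   .   .   .   .   .   .   .
  40    .   .   .   .   .   .   .   .  13  11   .   .   .   .   .   .   .   .   .   .   .   .   .   .   .   .
  35    .   .   .   .   .   .   .   .   .   1   .   .   .   .   .   .   .   .   .   .   .   .   .   .   .   .
```

```bash
python3 - <<'E'
from m import *
for n in("wrist","scene","top"):
    f=grab_frame(n);np.savez("f_"+n+".npz",**f);W=cloud(f);hsv=cv2.cvtColor(f["frame"],cv2.COLOR_BGR2HSV).astype(int)
    r=((hsv[...,0]<5)|(hsv[...,0]>174))&(hsv[...,1]>150)&(hsv[...,2]>50)&(W[...,0]>.2)&(W[...,0]<.8)&(abs(W[...,1]+.2)<.3)
    k,l,st,c=cv2.connectedComponentsWithStats(r.astype(np.uint8))
    for i in range(1,k):
        if st[i,4]>6:
            P=W[l==i];d=(P.mean(0)[:2]-c0);print(n,st[i],P.mean(0).round(3),P.min(0).round(3),P.max(0).round(3),"ey,ex",(d@ey*1000).round(0),(d@ex*1000).round(0))
E
```

```text
wrist [ 109  106   48   41 1123] [ 0.595 -0.18   0.049] [ 0.579 -0.196  0.006] [ 0.613 -0.157  0.061] ey,ex 63.0 95.0
scene [262 183  12   4  18] [ 0.684 -0.484  0.007] [ 0.659 -0.488  0.003] [ 0.703 -0.477  0.01 ] ey,ex 262.0 -151.0
scene [255 187  12   4  20] [ 0.679 -0.437  0.007] [ 0.654 -0.441  0.004] [ 0.702 -0.433  0.012] ey,ex 240.0 -110.0
scene [233 191   8   3  14] [ 0.719 -0.363  0.012] [ 0.682 -0.383  0.005] [ 0.73  -0.307  0.041] ey,ex 249.0 -26.0
scene [220 211  12   7  23] [ 0.586 -0.171  0.053] [ 0.575 -0.183  0.04 ] [ 0.605 -0.164  0.057] ey,ex 51.0 100.0
scene [218 224  13   9  65] [ 0.592 -0.169  0.009] [ 0.577 -0.183  0.003] [ 0.609 -0.155  0.014] ey,ex 56.0 104.0
top [232 155  12  13 101] [ 0.595 -0.179  0.049] [ 0.581 -0.193  0.006] [ 0.61  -0.164  0.061] ey,ex 63.0 96.0
```

```bash
cat > floor.py <<'E'
from h import *
def an(n):
    f=np.load("f_"+n+".npz");W=cloud(f);hsv=cv2.cvtColor(f["frame"],cv2.COLOR_BGR2HSV).astype(int)
    D=np.hypot(W[...,0]-.595,W[...,1]+.18);Z=W[...,2]*1000
    r=((hsv[...,0]<5)|(hsv[...,0]>174))&(hsv[...,1]>150)&(hsv[...,2]>50)&(D<.05)
    t=r&(Z>Z[r].max()-5);c,d,s=pca(W[t][:,:2]);print(n,"top bar",t.sum(),c.round(4),"dir",d.round(1),"sd",(s*1000).round(1),"zmax",Z[r].max().round(1))
    a=np.radians(d);u=np.array([np.cos(a),np.sin(a)]);v=np.array([-u[1],u[0]])
    A=(W[...,:2]-c)@u*1000;B=(W[...,:2]-c)@v*1000
    o=(D<.13)&(Z>6)&(Z<75)&(hsv[...,1]<90)&~r&(abs(A)<30)
    for ch,mk in(("R",r&(Z>2)),("g",o)):
        H,_,_=np.histogram2d(B[mk],Z[mk],bins=[np.arange(-100,101,5),np.arange(0,76,5)])
        cols=np.where(H.sum(1)>0)[0]
        print(ch,"v cols",-100+5*cols[0],"..",-100+5*cols[-1])
        for j in range(14,-1,-1):
            if H[:,j].sum(): print("%3d "%(5*j)+"".join("%4d"%x if x else "   ." for x in H[cols[0]:cols[-1]+1,j]))
    k=o&(abs(B)<100)&(abs(A)<22)
    for b in range(-100,100,6):
        m=o&(B>=b)&(B<b+6)
        if m.sum()>8: print("v",b,"n",m.sum(),"u rng",np.percentile(A[m],[3,97]).round(0),"z90",np.percentile(Z[m],90).round(0),end=" | ")
    print("\n u=",u.round(3),"v=",v.round(3))
if __name__=="__main__": an("wrist");an("top");an("scene")
E
python3 floor.py
```

```text
wrist top bar 303 [ 0.5971 -0.1726] dir 165.5 sd [2.  8.9] zmax 60.5
R v cols -15 .. 20
 60    .   .   3   1   .   .   .   .
 55    .   . 142 179   1   .   .   .
 50    .   .   .  81 199  24   .   .
 45    .   .   .   .  10 189  83   .
 40    .   .   .   .   .   1 120  38
 15    .   .   .   .   .   1   .   .
 10    .   1   6   7   6   4   .   .
  5    9  17   1   .   .   .   .   .
g v cols -100 .. 75
 40    .   .   .   .   .   .   .   .   .   .   .   .   .   .   .   .   .   .   .   .   .   .   .   .  19   .   .   .   .   .   .   .   .   .   .   .
 35    .   .   .   .   .   .   .   .   .   .   .   .   .   .   .   .   .   .   .   .   .   .   .   . 135  93   .   .   .  79 112  41   8   .   .   .
 30    .   .   .   .   .   .   .   .   .   .   .   .   .   .   .   .   .   .   .   .   .   .   .   .   .  79 150  14 110  48  43 117 141 148   9   .
 25    .   .   .   .   .   .   .   .   .   .   .   .   .   .   .   .   .   .   .   .   .   .   .   .   .   .  36 159  20   .   .   .   .  14 125   2
 20    .   .   .   .   .   .   .   .   .   .   .   .   .   .   .   .   .   .   .   .   .   .   .   .
[... 2816 characters left out ...]
  .   .   .   2   2   .
 20    .   .   .   .   .   .   .   8   7   3   .   .   .   .   .   2   1
 15    .   .   .   .   .   .   1  10   5   3   .   .   .   .   .   .   7
 10    .   .   .   .   6   8  10   4   2   .   .   .   .   .   .   3   6
  5    .   .   .   .   .   .   .   .   .   1   .   .   .   .   3   7   5
v 20 n 17 u rng [-14.  11.] z90 37.0 | v 26 n 14 u rng [-15.  11.] z90 19.0 | v 32 n 32 u rng [-15.  15.] z90 25.0 | v 38 n 14 u rng [-2. 15.] z90 28.0 | v 44 n 17 u rng [-11.  13.] z90 31.0 | v 50 n 12 u rng [-10.  11.] z90 34.0 | v 56 n 11 u rng [-11.  16.] z90 34.0 | v 68 n 15 u rng [-7. 15.] z90 30.0 | v 74 n 23 u rng [-8. 20.] z90 20.0 | 
 u= [-0.994  0.107] v= [-0.107 -0.994]
```

The clip fell to the bench and is lying on its side. Its barrel is at about (0.588,-0.208), z 21 mm, with the handles heading 75.5° and tilted about 77°. I'll move above it and turn the jaws along the barrel.

```bash
python3 -m handwheel '{"dp":[[2.2,-2.95,0],[2.2,-2.95,0],[2.2,-2.95,0],[0,0,0],[0,0,0],[0,0,0],[0,0,0],[0,0,0],[0,0,0],[0,0,0]],"rotation":[[0,0,0],[0,0,0],[0,0,0],[0,0,-7.1],[0,0,-7.1],[0,0,-7.1],[0,0,-7.1],[0,0,-7.1],[0,0,-7.1],[0,0,-7.1]],"fingers":[4.2,4.2,4.2,4.2,4.2,4.2,4.2,4.2,4.2,4.2]}'
python3 -m handwheel '{"dp":[[0,0,0],[0,0,0],[0,0,0],[0,0,0],[0,0,0],[0,0,0],[0,0,0],[0,0,0],[0,0,0],[0,0,0]],"rotation":[[0,0,-7.1],[0,0,-7.1],[0,0,-7.1],[0,0,-7.1],[0,0,-7.1],[0,0,-7.1],[0,0,-7.1],[0,0,-7.1],[0,0,-7.1],[0,0,0]],"fingers":[4.2,4.2,4.2,4.2,4.2,4.2,4.2,4.2,4.2,4.2]}'
python3 - <<'E'
from h import *
from cell import grab_frame
delta([.5915,-.2094,.020],75.5)
np.savez("f_wrist.npz",**grab_frame("wrist"))
import floor;floor.an("wrist")
E
```

```text
t: 15.18
ee_pos: [0.5902, -0.2073, 0.1977]
tool_rot: [179.3, -0.5, 12.4]
force: [-0.1, 0.3, 0.0]
finger_gap: 0.0421
grasp_force: 0.0
t: 16.02
ee_pos: [0.5902, -0.2075, 0.1977]
tool_rot: [179.3, 0.4, 76.1]
force: [-1.2, 0.0, -0.4]
finger_gap: 0.0425
grasp_force: 0.0
t 16.02 pos [ 0.5902 -0.2075  0.1977] rot [179.27   0.43  76.1 ] F [-1.2  0.  -0.4] gap 0.0425 q [ 38.  28. -31.  97.  17.  59. -13.]
dp cm [-0.02 -0.05 17.77] rot [0.74 0.42 0.6 ]
wrist top bar 305 [ 0.5977 -0.1714] dir 166.2 sd [2.5 8.6] zmax 60.4
R v cols -15 .. 20
 60    .   .   2   2   .   .   .   .
 55    .   . 161 140   5   .   .   .
 50    .   .   1  15 127  41   .   .
 45    .   .   .   .   .  87  86   .
 40    .   .   .   .   .   .  39  46
 10    4  27  70  23   .   .   .   .
  5   70 111  54   2   .   .   .   .
g v cols -100 .. 80
 40    .   .   .   .   .   .   .   .   .   .   .   .   .   .   .   .   .   .   .   .   .   .   .   .  10   .   .   .   .   .   .   .   .   .   .   .   .
 35    .   .   .   .   .   .   .   .   .   .   .   .   .   .   .   .   .   .   .   .   .   .   .   .  25  93   1   .   .  35  90  43 
[... 522 characters left out ...]
.   .   .   .   .   .   .   .   .   .   .   .   .   .   .   .   .   .   .   .   .   .   .   .   .   .   4   1
 10    2   .   .   .   .   .   .   .   .   .   .   .   .   .   .   .   .   .   .   .   .   .   .   .   .   .   .   .   .   .   .   .   .   .   2   7   .
v 20 n 61 u rng [-12.  12.] z90 42.0 | v 26 n 125 u rng [-12.  12.] z90 37.0 | v 32 n 160 u rng [-15.  16.] z90 32.0 | v 38 n 178 u rng [-15.  15.] z90 31.0 | v 44 n 160 u rng [-12.  13.] z90 36.0 | v 50 n 137 u rng [-12.  13.] z90 37.0 | v 56 n 125 u rng [-12.  13.] z90 36.0 | v 62 n 124 u rng [-12.  13.] z90 34.0 | v 68 n 85 u rng [-12.  12.] z90 33.0 | v 74 n 112 u rng [-15.  15.] z90 25.0 | 
 u= [-0.971  0.238] v= [-0.238 -0.971]
```

```bash
python3 -m handwheel '{"dp":[[0,0.15,3.8],[0,0,3.8],[0,0,3.8],[0,0,2.5],[0,0,1.6],[0,0,1],[0,0,0.7],[0,0,0.5],[0,0,0]],"rotation":[[0.7,0.4,0],[0,0,0],[0,0,0],[0,0,0],[0,0,0],[0,0,0],[0,0,0],[0,0,0],[0,0,0]],"fingers":[4.2,4.2,4.2,4.2,4.2,4.2,4.2,4.2,4.2]}'
python3 -m handwheel '{"dp":[[0,0,0],[0,0,0],[0,0,0],[0,0,0],[0,0,0]],"rotation":[[0,0,0],[0,0,0],[0,0,0],[0,0,0],[0,0,0]],"fingers":[3.5,2.5,2,2,2]}'
python3 -m handwheel '{"dp":[[0,0,-0.5],[0,0,-1],[0,0,-2],[0,0,-3],[0,0,-4],[0,0,-3],[0,0,0]],"rotation":[[0,0,0],[0,0,0],[0,0,0],[0,0,0],[0,0,0],[0,0,0],[0,0,0]],"fingers":[2,2,2,2,2,2,2]}'
```

```text
t: 16.82
ee_pos: [0.5929, -0.2087, 0.0213]
tool_rot: [179.9, 0.1, 75.9]
force: [-0.0, -0.9, 0.2]
finger_gap: 0.0419
grasp_force: 0.0
t: 17.23
ee_pos: [0.5937, -0.209, 0.0227]
tool_rot: [179.8, 0.1, 75.9]
force: [-0.0, 0.7, 5.6]
finger_gap: 0.0303
grasp_force: 59.6
t: 17.82
ee_pos: [0.5967, -0.209, 0.1642]
tool_rot: [179.2, 0.1, 76.0]
force: [0.9, 0.8, -0.9]
finger_gap: 0.0299
grasp_force: 59.4
```

```bash
python3 -m handwheel '{"dp":[[-1.9,-2.85,-1],[-1.9,-2.85,-1],[-1.9,-2.85,-1],[0,0,0],[0,0,0],[0,0,0],[0,0,0],[0,0,0],[0,0,0],[0,0,0]],"rotation":[[0,0,0],[0,0,0],[0,0,0],[0,0,7.1],[0,0,7.1],[0,0,7.1],[0,0,7.1],[0,0,7.1],[0,0,7.1],[0,0,7.1]],"fingers":[2,2,2,2,2,2,2,2,2,2]}'
python3 -m handwheel '{"dp":[[0,0,0],[0,0,0],[0,0,0],[0,0,0],[0,0,0],[0,0,0],[0,0,0],[0,0,0],[0,0,0]],"rotation":[[0,0,7.1],[0,0,7.1],[0,0,7.1],[0,0,7.1],[0,0,7.1],[0,0,7.1],[0,0,6.6],[0,7.1,0],[0,7.1,0]],"fingers":[2,2,2,2,2,2,2,2,2]}'
python3 -m handwheel '{"dp":[[0,0,0],[0,0,0],[0,0,0],[0,0,0],[0,0,0]],"rotation":[[0,7.1,0],[0,7.1,0],[0,7.1,0],[0,7.1,0],[0,0,0]],"fingers":[2,2,2,2,2]}'
python3 -c "
from bars import *
bars(100)
print(status.read_state()['joint_pos'].round(0))"
```

```text
t: 18.65
ee_pos: [0.4954, -0.2429, 0.1863]
tool_rot: [179.9, -0.0, 25.9]
force: [0.8, -0.0, -1.9]
finger_gap: 0.0302
grasp_force: 59.6
t: 19.4
ee_pos: [0.4974, -0.2433, 0.1869]
tool_rot: [-180.0, -14.7, -22.9]
force: [-0.8, 0.1, -1.5]
finger_gap: 0.03
grasp_force: 59.6
t: 19.82
ee_pos: [0.4861, -0.2492, 0.1785]
tool_rot: [178.2, -29.6, -22.6]
force: [-0.3, 0.4, -1.0]
finger_gap: 0.03
grasp_force: 59.6
19.82 [ 0.4861 -0.2492  0.1785] [178.23 -29.63 -22.64] gap 0.03 gf 59.6 F [-0.3  0.4 -1. ] tcp ey,ex -10.4 -10.5
 bar n 6743 ey,ex,z 7.3 -10.3 231.4 ex rng [-25.    4.7] dir 66.8
 black 1071 19.4 -78.4 [-23.3  27.5] 120.4
[  43.   11.  -24.  128.   31.   14. -121.]
```

Only a 30° tilt is reachable, because joint 6 is at its limit. I'll turn the clip the rest of the way inside the grip by dragging its jaw tips against the far face of the strip.

```bash
python3 -m handwheel '{"dp":[[0.05,-0.35,2.6],[0.05,-0.35,2.6],[0.05,-0.35,2.6],[0,0,2.6],[0,0,0]],"rotation":[[0,0,0],[0,0,0],[0,0,0],[0,0,0],[0,0,0]],"fingers":[2,2,2,2,2]}'
python3 -c "
from bars import *
bars(80)
print(status.read_state()['joint_pos'].round(0))"
```

```text
t: 20.28
ee_pos: [0.5361, -0.2672, 0.1089]
tool_rot: [178.2, -28.5, -22.7]
force: [0.7, -0.2, -1.1]
finger_gap: 0.0304
grasp_force: 59.6
20.28 [ 0.5361 -0.2672  0.1089] [178.24 -28.54 -22.67] gap 0.0304 gf 59.6 F [ 0.7 -0.2 -1.1] tcp ey,ex 42.6 -7.9
 bar n 5962 ey,ex,z 61.2 -7.7 161.3 ex rng [-22.3   7.6] dir 67.0
 strip @ex -30 1.9
 black 652 26.0 -86.6 [-15.9  29. ] 120.6
[  40.   23.  -22.  124.   64.   12. -152.]
```

```bash
python3 -m handwheel '{"dp":[[-0.28,-0.4,1.4],[-0.28,-0.4,1.4],[0,0,0]],"rotation":[[0,-7,0],[0,-7,0],[0,0,0]],"fingers":[2,2,2]}'
python3 -c "
from bars import *
bars(60)
print(status.read_state()['joint_pos'].round(0))"
```

```text
t: 20.58
ee_pos: [0.5466, -0.2654, 0.0875]
tool_rot: [178.2, -17.3, -23.2]
force: [1.0, -0.5, -1.3]
finger_gap: 0.0299
grasp_force: 59.6
20.58 [ 0.5466 -0.2654  0.0875] [178.21 -17.31 -23.24] gap 0.0299 gf 59.6 F [ 1.  -0.5 -1.3] tcp ey,ex 51.6 -2.2
 bar n 4862 ey,ex,z 79.0 -2.3 135.0 ex rng [-17.1  13. ] dir 66.8
 black 516 27.9 -89.6 [23.7 29.6] 120.6
[  48.   30.  -35.  116.   45.   28. -133.]
```

```bash
python3 -m handwheel '{"dp":[[-0.21,0,0.67],[-0.95,0,-0.3],[-0.95,0,-0.3],[-0.9,0,-0.45],[-0.9,0,-0.5],[0,0,0]],"rotation":[[0,0,0],[0,0,0],[0,0,0],[0,0,0],[0,0,0],[0,0,0]],"fingers":[2,2,2,2,2,2]}'
python3 -c "
from bars import *
bars(60)
print(status.read_state()['joint_pos'].round(0))"
```

```text
t: 21.13
ee_pos: [0.5171, -0.2524, 0.0934]
tool_rot: [178.0, -19.1, -22.8]
force: [17.2, -7.9, 6.4]
finger_gap: 0.0303
grasp_force: 61.4
21.13 [ 0.5171 -0.2524  0.0934] [178.03 -19.09 -22.83] gap 0.0303 gf 61.4 F [17.2 -7.9  6.4] tcp ey,ex 19.3 -1.6
 bar n 4526 ey,ex,z 67.2 -2.5 131.0 ex rng [-15.8  13.6] dir 67.1
 bar n 3557 ey,ex,z 22.4 -0.9 151.9 ex rng [-14.6  15. ] dir 67.9
 black 1760 24.7 -77.7 [17.1 28.9] 120.6
[  48.   26.  -34.  121.   47.   24. -135.]
```

```bash
python3 -m handwheel '{"dp":[[-0.57,0,0.5],[-0.76,0,-0.26],[-0.57,0,-0.2],[0,0,0]],"rotation":[[0,0,0],[0,0,0],[0,0,0],[0,0,0]],"fingers":[2,2,2,2]}'
python3 -c "
from bars import *
bars(60)"
```

```text
t: 21.52
ee_pos: [0.5118, -0.2481, 0.0932]
tool_rot: [178.4, -20.3, -22.7]
force: [29.6, -13.1, 15.9]
finger_gap: 0.0299
grasp_force: 63.1
21.52 [ 0.5118 -0.2481  0.0932] [178.36 -20.33 -22.73] gap 0.0299 gf 63.1 F [ 29.6 -13.1  15.9] tcp ey,ex 12.8 0.4
 bar n 4636 ey,ex,z 58.6 -1.8 137.0 ex rng [-15.3  14. ] dir 63.5
 bar n 4126 ey,ex,z 11.1 -2.2 153.1 ex rng [-11.2  15.1] dir 63.7
 black 1926 23.9 -78.3 [16.3 28.7] 120.6
```

```bash
python3 -m handwheel '{"dp":[[0.7,0,-1.9],[0.7,0,-1.9],[-0.8,0,0],[0,0,0],[0,0,0]],"rotation":[[0,0,0],[0,0,0],[0,5,0],[0,5,0],[0,0,0]],"fingers":[2,2,2,2,2]}'
python3 -c "
from bars import *
bars(60)
print(status.read_state()['joint_pos'].round(0))"
```

```text
t: 21.98
ee_pos: [0.4805, -0.2406, 0.1162]
tool_rot: [177.1, -26.1, -22.6]
force: [-0.8, -0.4, -1.1]
finger_gap: 0.029
grasp_force: 59.1
21.98 [ 0.4805 -0.2406  0.1162] [177.08 -26.12 -22.57] gap 0.029 gf 59.1 F [-0.8 -0.4 -1.1] tcp ey,ex -19.0 -4.8
 bar n 4694 ey,ex,z 25.3 -8.9 164.6 ex rng [-20.9   7.9] dir 60.3
 bar n 4039 ey,ex,z -22.8 -3.6 175.1 ex rng [-14.7  13.5] dir 61.6
 strip @ex -30 0.5
 strip @ex 30 -0.2
 black 2886 -16.4 -78.8 [-27.3  27.1] 120.4
[  42.   18.  -26.  130.   58.   14. -149.]
```

```bash
python3 -m handwheel '{"dp":[[1.53,-0.5,0.75],[-0.3,0,0.6],[0,0,0],[0,0,0]],"rotation":[[0,0,0],[2.8,0,-5.7],[0,0,0],[0,0,0]],"fingers":[2,2,2,2]}'
python3 -c "
from bars import *
bars(60)"
```

```text
t: 22.37
ee_pos: [0.5029, -0.2444, 0.1098]
tool_rot: [177.5, -25.9, -16.6]
force: [-0.2, 0.5, -0.7]
finger_gap: 0.0292
grasp_force: 59.3
22.37 [ 0.5029 -0.2444  0.1098] [177.5  -25.94 -16.62] gap 0.0292 gf 59.3 F [-0.2  0.5 -0.7] tcp ey,ex 3.2 0.4
 bar n 4680 ey,ex,z 47.6 1.1 158.0 ex rng [-11.4  17.8] dir 66.7
 bar n 4060 ey,ex,z -0.7 2.4 168.2 ex rng [-10.5  18.8] dir 67.5
 black 1654 22.3 -77.6 [-23.3  28.1] 120.5
```

```bash
python3 -m handwheel '{"dp":[[-0.48,0,-0.23],[-0.44,0,0.9],[-0.35,0,0.72],[-0.49,0,0.09],[0,0,0]],"rotation":[[0,0,0],[0,0,0],[0,0,0],[0,0,0],[0,0,0]],"fingers":[2,2,2,2,2]}'
python3 -c "
from bars import *
bars(60)"
```

```text
t: 22.83
ee_pos: [0.4954, -0.2415, 0.0903]
tool_rot: [177.4, -26.0, -16.3]
force: [5.4, -2.0, -3.6]
finger_gap: 0.029
grasp_force: 59.2
22.83 [ 0.4954 -0.2415  0.0903] [177.41 -26.05 -16.25] gap 0.029 gf 59.2 F [ 5.4 -2.  -3.6] tcp ey,ex -4.8 0.2
 bar n 4652 ey,ex,z 37.3 0.1 141.2 ex rng [-11.1  16.9] dir 66.9
 bar n 4129 ey,ex,z -9.3 0.7 149.1 ex rng [-10.6  17.9] dir 67.5
 strip @ex -30 1.0
 strip @ex 30 1.3
 black 3331 19.6 -82.9 [-25.2  27.7] 120.4
```

```bash
python3 -m handwheel '{"dp":[[-0.45,0,0.3],[-0.45,0,0.23],[0,0,0]],"rotation":[[0,0,0],[0,0,0],[0,0,0]],"fingers":[2,2,2]}'
python3 -c "
from bars import *
bars(60)"
```

```text
t: 23.13
ee_pos: [0.493, -0.2424, 0.0876]
tool_rot: [177.6, -25.8, -16.3]
force: [6.6, -1.3, 0.6]
finger_gap: 0.0286
grasp_force: 58.8
23.13 [ 0.493  -0.2424  0.0876] [177.6  -25.82 -16.31] gap 0.0286 gf 58.8 F [ 6.6 -1.3  0.6] tcp ey,ex -6.7 -1.6
 bar n 4617 ey,ex,z 33.4 0.2 139.2 ex rng [-13.   16.1] dir 66.6
 bar n 4148 ey,ex,z -11.1 -0.9 146.5 ex rng [-12.7  16.1] dir 67.6
 strip @ex -30 1.1
 strip @ex 30 1.0
 black 3678 19.1 -82.7 [-25.6  27.6] 120.4
```

```bash
python3 -m handwheel '{"dp":[[-0.55,0,0.5],[-0.3,0,0.3],[0,0,0]],"rotation":[[0,0,0],[0,0,0],[0,0,0]],"fingers":[2,2,2]}'
python3 -c "
from bars import *
bars(60)"
```

```text
t: 23.43
ee_pos: [0.4908, -0.2441, 0.0825]
tool_rot: [177.7, -25.4, -16.3]
force: [8.0, -3.3, 0.8]
finger_gap: 0.0284
grasp_force: 58.8
23.43 [ 0.4908 -0.2441  0.0825] [177.72 -25.39 -16.26] gap 0.0284 gf 58.8 F [ 8.  -3.3  0.8] tcp ey,ex -8.0 -4.0
 bar n 4559 ey,ex,z 30.8 -1.9 134.8 ex rng [-15.4  14.2] dir 66.5
 bar n 4166 ey,ex,z -12.0 -2.0 141.0 ex rng [-15.1  14.4] dir 68.0
 strip @ex -30 1.2
 strip @ex 30 0.3
 black 4161 18.8 -82.4 [-25.7  27.5] 120.4
```

```bash
python3 -m handwheel '{"dp":[[0,0,0],[0,0,0],[0,0,-2.5],[0,0,-4],[0,0,-4],[0,0,-1],[0,0,0],[0,0,0],[0,0,0],[0,0,0]],"rotation":[[0,0,0],[0,0,0],[0,0,0],[0,0,0],[0,-6.3,0],[0,-6.3,0],[0,-6.3,0],[0,-6.3,0],[0,0,-7.1],[0,0,-7.1]],"fingers":[3.6,4.2,4.2,4.2,4.2,4.2,6,8,8.5,8.5]}'
python3 -m handwheel '{"dp":[[0,0,0],[0,0,0],[0,0,0],[0,0,0],[0,0,0],[0,0,0],[0,0,0],[0,0,0],[0,0,0],[0,0,0]],"rotation":[[0,0,-7.1],[0,0,-7.1],[0,0,-7.1],[0,0,-7.1],[0,0,-7.1],[0,0,-7.1],[0,0,-7.1],[0,0,-7.1],[0,0,-7.1],[0,0,-5]],"fingers":[8.5,8.5,8.5,8.5,8.5,8.5,8.5,8.5,8.5,8.5]}'
python3 -c "
from bars import *
bars(60)
delta([.4998,-.2435,.1],67.4)
from prof import prof
prof(('wrist',))"
```

```text
t: 24.32
ee_pos: [0.4527, -0.234, 0.1632]
tool_rot: [176.8, -1.8, -3.2]
force: [0.1, 0.4, 0.6]
finger_gap: 0.085
grasp_force: 0.0
t: 25.15
ee_pos: [0.451, -0.2338, 0.1627]
tool_rot: [177.3, 2.4, 65.6]
force: [1.1, 0.7, -0.7]
finger_gap: 0.0851
grasp_force: 0.0
25.15 [ 0.451  -0.2338  0.1627] [177.29   2.42  65.6 ] gap 0.0851 gf 0.0 F [ 1.1  0.7 -0.7] tcp ey,ex -48.8 -9.8
 bar n 2033 ey,ex,z 36.1 -1.7 133.2 ex rng [-14.6  14. ] dir 66.6
 bar n 728 ey,ex,z -11.2 -1.0 140.7 ex rng [-14.7  15. ] dir 67.5
 strip @ex -30 -1.2
 strip @ex 30 -0.9
 black 897 -18.8 -80.8 [-28.  23.] 120.2
t 25.2 pos [ 0.4511 -0.2338  0.1626] rot [177.3    2.39  65.69] F [ 0.7  0.7 -0.6] gap 0.0851 q [ 76.  36. -75. 114.  44.  61. -43.]
dp cm [1.38 4.55 6.43] rot [ 2.66  2.43 -1.65]
wrist R ey -50..75 step 5; n 2750 ex 5/50/95 [-13.   1.  14.]
 135    .   .   .   .   .   .   . 460 190   .   .   .   .   .   .   .   .   .   .   .   .   .   .   .   .   .
 130    .   .   .   .   .   .   .  28   6   .   .   .   .   .   .   .  78 225   .   .   .   .   .   .   .   .
 125    .   .   .   .   .   .   .   .   .   .   .   
[... 1729 characters left out ...]
   .   .   .   .   .   .   .   .   .   .
  65    .   .   .   .   .   .   .  65   .  73  61   .   .   6   .   .   .   .   .   .   .   .   .   .   .   .
  60    .   .   .   .   .   .   .  31   .  34   2   .   .   6   .   .   .   .   .   .   .   .   .   .   .   .
  55    .   .   .   .   .   .   .   1   5  26   .   .   9   5   .   .   .   .   .   .   .   .   .   .   .   .
  50    .   .   .   .   .   .   .   .  24  41   .  21  13   .   .   .   .   .   .   .   .   .   .   .   .   .
  45    .   .   .   .   .   .   .   .   9  31   .  16   .   .   .   .   .   .   .   .   .   .   .   .   .   .
  40    .   .   .   .   .   .   .   .   .   7   .   .   .   .   .   .   .   .   .   .   .   .   .   .   .   .
```

The clip is back on the strip, 9° off upright. Next is a deep, aligned grasp on its handles.

```bash
python3 -m handwheel '{"dp":[[0.45,3.2,-0.8],[0.4,3.2,0],[0,0,0],[0,0,0]],"rotation":[[0,0,0],[6,1.2,-0.8],[6,1.2,-0.8],[0,0,0]],"fingers":[8.5,8.5,8.5,8.5]}'
cat > d2.py <<'E'
from m import *
from cell import status
def d2(p,R):
    s=status.read_state();r=Ro.from_euler("xyz",s["tool_rot"],degrees=True)
    print("t",round(s["t"],2),s["ee_pos"].round(4),s["tool_rot"].round(1),"F",s["force"].round(1),"gap",round(s["finger_gap"],4),"q",s["joint_pos"].round(0),"dp",(r.inv().apply(np.array(p)-s["ee_pos"])*100).round(2),"rot",(r.inv()*R).as_rotvec(degrees=True).round(1))
E
python3 -c "
from d2 import *
from bars import bars
R=Ro.from_euler('xyz',[180,0,67.2],degrees=True)*Ro.from_euler('x',9.3,degrees=True)
d2([.5084,-.2485,.117],R)
bars(90)"
```

```text
t: 25.58
ee_pos: [0.5164, -0.2547, 0.1729]
tool_rot: [-170.7, -0.2, 66.4]
force: [0.1, -0.3, -0.2]
finger_gap: 0.085
grasp_force: 0.0
t 25.58 [ 0.5164 -0.2547  0.1729] [-170.7   -0.2   66.4] F [ 0.1 -0.3 -0.2] gap 0.085 q [ 66.  45. -70.  97.  39.  78. -36.] dp [ 0.22 -0.06  5.68] rot [-0.  -0.4 -0.8]
25.58 [ 0.5164 -0.2547  0.1729] [-170.67   -0.24   66.36] gap 0.085 gf 0.0 F [ 0.1 -0.3 -0.2] tcp ey,ex 19.6 -3.9
 bar n 1268 ey,ex,z -10.1 -0.7 140.7 ex rng [-14.2  15. ] dir 68.7
 bar n 1286 ey,ex,z 36.9 -1.3 132.9 ex rng [-14.7  14.3] dir 67.2
 strip @ex -30 0.3
 strip @ex 30 0.5
 black 1160 -17.4 -77.2 [-26.   27.8] 120.4
```

```bash
python3 -m handwheel '{"dp":[[0.25,0.05,2.5],[0,0,2],[0,0,0.8],[0,0,0.4],[0,0,0],[0,0,-0.1],[0,0,-0.2],[0,0,-0.2],[0,0,0],[0,0,0]],"rotation":[[0,0,-0.8],[0,0,0],[0,0,0],[0,0,0],[0,0,0],[0,0,0],[0,0,0],[0,0,0],[0,0,0],[0,0,0]],"fingers":[8.5,8.5,8.5,6.5,5.5,4.5,3.5,2.5,2,2]}'
python3 -m handwheel '{"dp":[[0,0,0],[0,0,0],[0,0,-0.5]],"rotation":[[0,0,0],[0,0,0],[0,0,0]],"fingers":[2,2,2]}'
python3 -c "
from bars import bars
bars(90)"
```

```text
t: 26.47
ee_pos: [0.508, -0.2474, 0.1235]
tool_rot: [-170.9, -0.2, 67.5]
force: [-0.2, 0.1, -1.3]
finger_gap: 0.024
grasp_force: 59.5
t: 26.72
ee_pos: [0.5077, -0.2475, 0.1271]
tool_rot: [-170.7, -0.2, 67.5]
force: [0.2, -0.7, -1.3]
finger_gap: 0.0236
grasp_force: 59.5
26.72 [ 0.5077 -0.2475  0.1271] [-170.74   -0.21   67.55] gap 0.0236 gf 59.5 F [ 0.2 -0.7 -1.3] tcp ey,ex 8.8 -0.7
 bar n 1515 ey,ex,z 1.1 -3.0 141.1 ex rng [-14.4  13.3] dir 68.8
 bar n 1180 ey,ex,z 20.3 -8.3 141.9 ex rng [-13.9   3.4] dir 55.5
 strip @ex -30 0.2
 strip @ex 30 0.5
```

```bash
python3 -m handwheel '{"dp":[[0,-0.5,-1],[0,-0.4,-2.2],[0,-0.4,-2.5],[0,-0.3,-1.5],[0,0,0]],"rotation":[[0,0,0],[0,0,0],[0,0,0],[0,0,0],[0,0,0]],"fingers":[2,2,2,2,2]}'
python3 - <<'E'
from bars import *
bars(90)
from cell import grab_frame
f=grab_frame("wrist");W=cloud(f);s=status.read_state();p=s["ee_pos"];hsv=cv2.cvtColor(f["frame"],cv2.COLOR_BGR2HSV).astype(int)
E=(W[...,:2]-p[:2])@ey*1000;X=(W[...,:2]-p[:2])@ex*1000;Z=(W[...,2]-p[2])*1000
m=(abs(X)<22)&(abs(E)<40)&(Z>-95)&(Z<25)&(W[...,2]>.075)
H,_,_=np.histogram2d(E[m],Z[m],bins=[np.arange(-40,41,4),np.arange(-95,26,5)])
for j in range(H.shape[1]-1,-1,-1): print("%4d "%(-95+5*j)+"".join("%4d"%v if v else "   ." for v in H[:,j]))
g=grab_frame("top");np.savez("f_top.npz",**g);W=cloud(g);X,Y,Z=W[...,0],W[...,1],W[...,2]
st=(X>.5)&(X<.6)&(Y>-.1)&(Y<.04)&(Z>.062)&(Z<.082);print("stand top",st.sum(),pca(W[st][:,:2]),"ends y",np.percentile(Y[st],[1,99]))
E
```

```text
t: 27.18
ee_pos: [0.5061, -0.2458, 0.2056]
tool_rot: [-171.2, -0.2, 67.5]
force: [0.3, 0.3, -0.8]
finger_gap: 0.0237
grasp_force: 59.5
27.18 [ 0.5061 -0.2458  0.2056] [-171.21   -0.24   67.54] gap 0.0237 gf 59.5 F [ 0.3  0.3 -0.8] tcp ey,ex 6.7 0.3
 bar n 1528 ey,ex,z -1.1 -0.8 219.2 ex rng [-13.8  14.8] dir 69.1
 bar n 1150 ey,ex,z 17.6 -6.6 219.7 ex rng [-13.2   7.6] dir 63.5
 strip @ex 30 0.3
 black 104 -21.2 -90.0 [-26.4 -16.4] 119.9
  20    .   .   .   .  18  27  36  72  40   .   .   .   .  12 296  42   3   .   1   .
  15    .   .   .   .  27  41  40  85   .   .   .   .   .  66  57  31  12   2   .   .
  10    .   .   .   .  34  33  44 272 553  43   .   8 434 316  48  35  47   7   .   .
   5    .   .   .   2  41  27  40  31  66  82   .  65 130 128  45  32  43   .   .   .
   0    .   .   .   2  33  25  25   .  91  12   .   3   1  12  34  29  32   .   .   .
  -5    .   .   .   .   4  22  20   8  59  80   .  13  16  14  27  38  18   .   .   .
 -10    .   .   .   .   .   .   1   7  27  97   .  25  19  23  20  15   2   .   .   .
 -15    .   .   .   .   .   .   .   6  22 100   .  35  1
[... 853 characters left out ...]
   .   .   .   3  55   .   .   .   .
 -70    .   .   .   1  27   .   .   .   .   .   .   .   .   .  13   3   .   .   .   .
 -75    .   .   .   .  39  23   .   .   .   .   .   .   .  20  10   .   .   .   .   .
 -80    .   .   .   .  12  32   .   .   .   .   .   .  10  54   7   .   .   .   .   .
 -85    .   .   .   .   .   .   .   .   .   .   .   .   .   .   .   .   .   .   .   .
 -90    .   .   .   .   .   .   .   .   .   .   .   .   .   .   .   .   .   .   .   .
 -95    .   .   .   .   .   .   .   .   .   .   .   .   .   .   .   .   .   .   .   .
stand top 210 (array([ 0.54162999, -0.03480642]), np.float64(102.11891662950494), array([0.00361714, 0.02990698])) ends y [-0.08666795  0.01585709]
```

The clip is firmly held, upright within about 4° and with its jaws open. I'll move to the stand.

```bash
python3 -m handwheel '{"dp":[[3.5,-0.75,0.12],[3.5,-0.75,0.12],[3.5,-0.75,0.12],[3.5,-0.75,0.12],[3.5,-0.75,0.12],[3.5,-0.75,0.12],[0,0,0],[0,0,0],[0,0,0],[0,0,0]],"rotation":[[0,0,0],[0,0,0],[0,0,0],[0,0,0],[0,0,0],[0,0,0],[0,-1.1,-6.9],[0,-1.1,-6.9],[0,-1.1,-6.9],[0,-1.1,-6.9]],"fingers":[2,2,2,2,2,2,2,2,2,2]}'
python3 -m handwheel '{"dp":[[0,0,0],[0,0,0]],"rotation":[[0,-1.1,-6.9],[0,0,0]],"fingers":[2,2]}'
cat > st.py <<'E'
from h import *
from cell import grab_frame,status
def look(W0=(.5416,-.035)):
    s=status.read_state();p=s["ee_pos"];R=Ro.from_euler("xyz",s["tool_rot"],degrees=True);print("t",round(s["t"],2),p.round(4),s["tool_rot"].round(1),"F",s["force"].round(1),"gap",round(s["finger_gap"],4),"q",s["joint_pos"].round(0))
    a=np.radians(12.1);e=np.array([np.cos(a),np.sin(a)]);n=np.array([-e[1],e[0]])
    f=grab_frame("wrist");W=cloud(f);hsv=cv2.cvtColor(f["frame"],cv2.COLOR_BGR2HSV).astype(int)
    E=(W[...,:2]-W0)@e*1000;N=(W[...,:2]-W0)@n*1000;Z=W[...,2]*1000
    for lo in range(-60,60,10):
        m=(N>lo)&(N<lo+10)&(Z>67)&(Z<78)&(abs(E)<20)
        if m.sum()>5: print(" edge n",lo,m.sum(),"e 5/50/95",np.percentile(E[m],[5,50,95]).round(1),"z",np.median(Z[m]).round(1))
    m=(Z>66)&(Z<80)&(abs(E)<9)&(abs(N)<70);print(" n range",np.percentile(N[m],[1,99]).round(0))
    r=((hsv[...,0]<6)|(hsv[...,0]>174))&(hsv[...,1]>130)&(hsv[...,2]>45)&(Z>110)
    k,l,st,c=cv2.connectedComponentsWithStats(r.astype(np.uint8))
    for i in range(1,k):
        if st[i,4]>150:
            mm=l==i;t=mm&(Z>Z[mm].max()-4);print(" bar e,n,z",np.median(E[t]).round(1),np.median(N[t]).round(1),Z[mm].max().round(1))
    D=(p[:2]-W0);print(" tcp e,n",(D@e*1000).round(1),(D@n*1000).round(1))
    g=(abs(N-D@n*1000)<12)&(abs(E-D@e*1000)<30)
    for za,zb in((-50,-32),(-88,-76)):
        m=g&(Z-p[2]*1000>za)&(Z-p[2]*1000<zb);print(" clip z",za,zb,m.sum(),np.percentile(E[m],[3,50,97]).round(1) if m.any() else "")
    print(" tool-frame of e,n,up:",[R.inv().apply(v).round(3).tolist() for v in([*e,0],[*n,0],[0,0,1])])
E
python3 -c "
from st import *
look()"
```

```text
t: 28.17
ee_pos: [0.5418, -0.0347, 0.2008]
tool_rot: [-170.8, -0.3, 95.9]
force: [0.3, -0.7, -0.9]
finger_gap: 0.0241
grasp_force: 59.5
t: 28.33
ee_pos: [0.5415, -0.034, 0.2009]
tool_rot: [-170.9, -0.3, 102.7]
force: [-0.7, 0.6, -0.0]
finger_gap: 0.0238
grasp_force: 59.5
t 28.33 [ 0.5415 -0.034   0.2009] [-170.9   -0.3  102.7] F [-0.7  0.6 -0. ] gap 0.0238 q [ 47.  44. -76. 101.  40.  81. -26.]
 edge n -20 90 e 5/50/95 [-4.3  1.2  5.8] z 73.3
 edge n -10 131 e 5/50/95 [-4.4  0.9  6.3] z 73.3
 edge n 0 139 e 5/50/95 [-4.8  0.7  6. ] z 73.2
 edge n 10 144 e 5/50/95 [-5.1  1.1  6.3] z 73.0
 edge n 20 148 e 5/50/95 [-4.4  0.8  6.1] z 73.1
 edge n 30 155 e 5/50/95 [-4.7  1.4  6.4] z 73.2
 edge n 40 122 e 5/50/95 [-4.2  2.   6.2] z 73.4
 edge n 50 50 e 5/50/95 [0.8 3.5 6.3] z 73.2
 n range [-17.  54.]
 bar e,n,z -7.8 0.5 214.4
 bar e,n,z 10.6 -7.1 215.3
 tcp e,n 0.1 1.0
 clip z -50 -32 1088 [-20.4  -1.   15.9]
 clip z -88 -76 126 [-23.1  11.2  14.9]
 tool-frame of e,n,up: [[-0.01, 0.987, -0.159], [1.0, 0.011, 0.004], [0.006, -0.159, -0.987]]
```

```bash
python3 -m handwheel '{"dp":[[0,0.4,0],[0,0.32,2],[0,0.32,2],[0,0,0],[0,0,0]],"rotation":[[0,0,0],[0,0,0.5],[0,0,0],[0,0,0],[0,0,0]],"fingers":[2,2,2,2,2]}'
python3 -c "
from st import *
look()"
```

```text
t: 28.8
ee_pos: [0.5459, -0.0342, 0.1604]
tool_rot: [-170.9, -0.2, 101.9]
force: [-0.3, 0.1, -0.6]
finger_gap: 0.024
grasp_force: 59.5
t 28.8 [ 0.5459 -0.0342  0.1604] [-170.9   -0.2  101.9] F [-0.3  0.1 -0.6] gap 0.024 q [ 46.  46. -73. 102.  43.  78. -28.]
 edge n -10 36 e 5/50/95 [-3.5  4.6  6.4] z 72.9
 edge n 0 196 e 5/50/95 [-4.7  1.3  6.3] z 73.2
 edge n 10 200 e 5/50/95 [-4.7  0.6  6.4] z 73.2
 edge n 20 200 e 5/50/95 [-4.8  1.2  6.3] z 73.3
 edge n 30 211 e 5/50/95 [-4.8  1.1  6.2] z 73.2
 edge n 40 192 e 5/50/95 [-4.2  2.2  6.4] z 73.2
 edge n 50 62 e 5/50/95 [1.  3.9 6.5] z 73.1
 n range [-3. 54.]
 bar e,n,z -5.0 -8.7 178.9
 bar e,n,z 15.6 -6.8 175.2
 tcp e,n 4.4 -0.1
 clip z -50 -32 1101 [-16.1   3.3  20.2]
 clip z -88 -76 348 [-17.3   2.9  18.6]
 tool-frame of e,n,up: [[0.004, 0.987, -0.159], [1.0, -0.003, 0.004], [0.003, -0.159, -0.987]]
```

```bash
python3 -m handwheel '{"dp":[[0,0.2,1.2],[0,0.2,1.2],[0,0.2,1.2],[0,0,0],[0,0,0]],"rotation":[[0,0,0],[0,0,0],[0,0,0],[0,0,0],[0,0,0]],"fingers":[2,2,2,2,2]}'
python3 -c "
from st import *
look()"
```

```text
t: 29.27
ee_pos: [0.5462, -0.0336, 0.1238]
tool_rot: [-170.9, -0.2, 102.0]
force: [0.6, 0.3, -0.1]
finger_gap: 0.0238
grasp_force: 59.4
t 29.27 [ 0.5462 -0.0336  0.1238] [-170.9   -0.2  102. ] F [ 0.6  0.3 -0.1] gap 0.0238 q [ 45.  48. -71. 104.  45.  75. -30.]
 edge n -60 26 e 5/50/95 [1.  2.5 3.9] z 73.1
 edge n -50 118 e 5/50/95 [-4.2  0.9  3.9] z 73.3
 edge n -40 168 e 5/50/95 [-4.6 -0.6  3.6] z 73.3
 edge n -30 63 e 5/50/95 [-4.  -1.1  3.6] z 73.4
 edge n -10 41 e 5/50/95 [-18.4  16.9  20. ] z 76.6
 edge n 0 168 e 5/50/95 [-18.7  16.1  19.7] z 76.7
 edge n 10 238 e 5/50/95 [-4.5  1.3  6.5] z 73.2
 edge n 20 283 e 5/50/95 [-4.2  1.4  6.5] z 73.2
 edge n 30 297 e 5/50/95 [-4.   1.3  6.4] z 73.2
 edge n 40 259 e 5/50/95 [-4.4  1.9  6.5] z 73.1
 edge n 50 88 e 5/50/95 [1.2 3.9 6.5] z 73.2
 n range [-52.  54.]
 bar e,n,z -5.1 -9.6 140.6
 bar e,n,z 15.4 -7.6 138.3
 tcp e,n 4.8 0.4
 clip z -50 -32 1106 [-15.6   3.8  20.8]
 clip z -88 -76 154 [-18.   15.4  19.7]
 tool-frame of e,n,up: [[0.002, 0.987, -0.158], [1.0, -0.002, 0.004], [0.003, -0.158, -0.987]]
```

```bash
python3 -m handwheel '{"dp":[[0,0.06,0.4],[0,0,0],[0,0,0],[0,0,0],[0,0,0],[0,0,0],[0,0,0],[0,0,0],[0,0,0],[0,0,0]],"rotation":[[0,0,0],[0,0,0],[0,0,0],[0,0,0],[0,0,0],[0,0,0],[0,0,0],[0,0,0],[0,0,0],[0,0,0]],"fingers":[2,2.8,3.4,4,4.6,5.2,6,7,8.5,8.5]}'
python3 -c "
from st import *
look()"
```

```text
t: 30.15
ee_pos: [0.5464, -0.0335, 0.1207]
tool_rot: [-171.0, -0.2, 102.0]
force: [1.0, -0.1, -0.4]
finger_gap: 0.0852
grasp_force: 0.0
t 30.15 [ 0.5464 -0.0335  0.1207] [-171.    -0.2  102. ] F [ 1.  -0.1 -0.4] gap 0.0852 q [ 45.  49. -71. 104.  45.  74. -30.]
 edge n -60 53 e 5/50/95 [1.  3.8 6.3] z 73.1
 edge n -50 158 e 5/50/95 [-3.3  2.5  6.3] z 73.2
 edge n -40 210 e 5/50/95 [-3.7  1.6  6.3] z 73.3
 edge n -30 47 e 5/50/95 [-3.8  1.7  6.1] z 73.3
 edge n 0 177 e 5/50/95 [-14.2  17.   19.7] z 76.0
 edge n 10 251 e 5/50/95 [-4.3  0.9  6.5] z 73.3
 edge n 20 291 e 5/50/95 [-4.2  1.5  6.4] z 73.2
 edge n 30 303 e 5/50/95 [-3.8  1.5  6.4] z 73.2
 edge n 40 266 e 5/50/95 [-3.5  2.2  6.4] z 73.1
 edge n 50 95 e 5/50/95 [0.7 3.8 6.5] z 72.9
 n range [-53.  54.]
 bar e,n,z -14.2 0.4 136.9
 bar e,n,z 26.7 -0.2 134.7
 tcp e,n 5.0 0.4
 clip z -50 -32 497 [-13.7   5.9  19.4]
 clip z -88 -76 24 [ 1.3  6.8 11.7]
 tool-frame of e,n,up: [[0.002, 0.988, -0.157], [1.0, -0.002, 0.003], [0.003, -0.157, -0.988]]
```

```bash
python3 -m handwheel '{"dp":[[0,-0.16,-1],[0,-0.32,-2],[0,-0.48,-3],[0,-0.48,-3],[0,0,0],[0,0,0]],"rotation":[[0,0,0],[0,0,0],[0,0,0],[0,0,0],[0,0,0],[0,0,0]],"fingers":[8.5,8.5,8.5,8.5,8.5,8.5]}'
python3 -c "
from st import *
look()"
```

```text
t: 30.7
ee_pos: [0.5473, -0.0332, 0.2142]
tool_rot: [-171.2, -0.1, 102.0]
force: [0.7, 0.1, -0.1]
finger_gap: 0.0851
grasp_force: 0.0
t 30.7 [ 0.5473 -0.0332  0.2142] [-1.712e+02 -1.000e-01  1.020e+02] F [ 0.7  0.1 -0.1] gap 0.0851 q [ 47.  42. -75.  99.  39.  81. -25.]
 edge n -60 28 e 5/50/95 [0.4 3.5 6.2] z 72.9
 edge n -50 85 e 5/50/95 [-3.6  2.3  6.2] z 73.3
 edge n -40 105 e 5/50/95 [-3.7  1.3  6.1] z 73.3
 edge n -30 62 e 5/50/95 [-3.8  1.1  5.9] z 73.3
 edge n 0 46 e 5/50/95 [-14.2  16.6  19.4] z 75.7
 edge n 10 104 e 5/50/95 [-4.2  0.4  6.1] z 73.2
 edge n 20 139 e 5/50/95 [-4.3  1.2  6.1] z 73.3
 edge n 30 142 e 5/50/95 [-4.4  1.   6.4] z 73.2
 edge n 40 113 e 5/50/95 [-3.5  1.9  6.3] z 73.3
 edge n 50 41 e 5/50/95 [0.8 3.6 6.2] z 73.3
 n range [-53.  54.]
 bar e,n,z -14.5 -0.3 136.9
 bar e,n,z 26.5 -0.7 134.6
 tcp e,n 5.9 0.6
 clip z -50 -32 0 
 clip z -88 -76 700 [-17.9 -10.6  30. ]
 tool-frame of e,n,up: [[0.002, 0.988, -0.153], [1.0, -0.002, 0.002], [0.002, -0.153, -0.988]]
```

The clip is standing still on the work, centred and nearly upright, and the arm is clear of it.

```bash
python3 -c "
from cell import bot
print(bot.finish_job())"
```

```text
the job is handed in; nothing more can be done
None
```

The job is handed in (verdict not shown) with the red clip pinching the brass sheet and board, by my last measurements centred along the edge, about 3° off upright and 14 mm above it; I dropped it on the bench once on the way, and the sheet was still standing and the black clip on its rack.

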